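Scan a six-well plate and clear the counting bench

ROBOT

A 7-joint arm with a two-finger parallel gripper is mounted at the origin on a cart in front of the work surface, level with it; the furniture and walls round the work are solid. World frame = base frame: x ahead of the robot, y to its left, z up, the work surface at z = 0. Lengths are in m, angles in rad, forces in N, time in s.
With the tool pointing down it reaches from about 0.425 to 0.875 m from the base axis. Payload 8.4 kg.
Tool frame: the origin (TCP) lies at the very end of the fingers, on their centre line; the grasp point (between the pads) lies 19 mm behind it; z points along the fingers, y is the line along which they close (so a half turn about z gives the same grasp; the last joint's range is limited). The gripper opens to 87 mm and grips with 3 to 60 N. Pads are 19 mm wide; open, the fingers measure 117 mm over their backs; the gripper's body (75 mm by 190 mm) begins 51 mm behind the grasp point.
Start: joints at [-1.395, 0.333, 0.04, 1.465, -0.013, 1.343, -0.059], TCP at [0.176, 0.626, 0.223] pointing down, gripper open.
Joint ranges: [-2.58, 2.58], [-0.38, 2.09], [-1.3, 1.39], [0.25, 2.4], [-1.5, 4.64], [0.08, 2.09], [-2.65, 2.65]. Speed limits (rad/s): [2.22, 2.22, 2.79, 2.79, 3.14, 3.14, 3.14].

INTERFACE

Orientations are given as a 3x3 rotation matrix whose columns are the frame's x, y, z axes.
In Python, from rig import ctrl, get_image, camera_params gives the robot as it stands.
- The arm moves only by the tool move_arm, never from a script. Its argument "steps" is a list of rows, each an object of numbers: "x", "y", "z": the shift along the tool's x, y, z in m; "roll": the turn about the tool's z in rad; "grip": the closure in counts, from 0 (fully open) to 255 (shut). In form: [{"x": .., "y": .., "z": .., "roll": .., "grip": ..}, ...]. A call has exactly 10 rows; each row shifts and turns the commanded pose from where the row before left it, along the tool's axes as they then stand; what a row does not reach is not made up. A row lasts 1/12 s, in which the tool goes at most 41.7 mm and 7.16 degrees, less where a joint would pass 70% of its speed; a pose out of reach is approached as far as the arm can. A call is refused whole if a number of a shift passes 0.0417 or a number of a turn 0.125, either way. A call with a gripper value outside its range is refused whole. The fingers move at their own pace and stop on an object; the grip force is fixed at half the most. Time passes only in rows, so rows that do not move let the fingers close, or fill a call up. It gives the time, the measured TCP pose, the force, the opening and the grip force at its end, in the units of the state.
- ctrl.state(): the state, without advancing time (a new reading comes with each control period).
- get_image(name): name is "side" or "top" or "wrist"; returns the picture (400x640x3 uint8, blue, green, red); there is no depth.
- camera_params(name): a dict with "mtx" (3x3 intrinsics, pixels), "R" (3x3) and "t" (3): a world point X has camera coordinates R X + t; the wrist camera has in their place "hand_eye" (4x4, takes a point from camera to tool coordinates, whose origin is the TCP and whose axes are the flange's). Camera axes: x right, y down, z forward; pixel columns grow to the right and rows downward; lengths in m; the calibration is good to about 2 mm. A picture is of the moment at which its call begins: read the wrist's pose just before it. camera_params takes no time and is no camera call.
- ctrl.sign_off(): hands the job in; it is judged then, once.
The state is a dict: "time_s": time; "qpos": joint angles; "qd": joint speeds; "tau": joint torques, N m; "tcp_pos": TCP position; "tool_rot": TCP orientation; "contact_force": force on the tool from outside, world axes, zero at the start; "wrist_torque": the same for the moment, N m; "opening": finger opening in m; "finger_force": force on a finger pad.
Only numpy, scipy, OpenCV 4.12 (cv2) and the standard library are available. Lean on these libraries where they do the work, as an engineer would, in place of code of your own. Each camera call takes 0.05 s, during which the arm holds its last target. There are 200 camera calls.

TASK

Finish the colony count at this bench. Tap the six-well plate about on the scanner's dark glass, from one side and the other and without lifting it, until it lies square and wholly inside the printed white frame, let go of it, and then press the scanner's green button fully down. Also push every counted small dish (red agar) from the steel ledge through the sprung flap into the yellow discard bin, and lay the forceps and the marker pen flat in the blue tray, one to a compartment and lengthwise; leave the flap shut, the plate still inside its frame and the tube rack and wash bottle where they stand.

Things in the scene. Friction and masses are not known exactly. Their poses are not given: they have to be found in the camera images.
- plate_center (a point): Centre (half-way up) of the lidded six-well plate: clear, 85 mm along its x, 127 mm along its y, 20 mm high, six round pale wells with violet colonies, about 90 g, loose on the scanner's glass. It is wider than most grippers open: move it by pushing its sides with the fingertips, closed or spread (spread fingers on a long side also square it up).
- plate_corner0 (a point): Corner of the six-well plate (half-way up), at -42.5, -63.5 mm from its centre along its own x and y.
- plate_corner1 (a point): Corner of the six-well plate (half-way up), at -42.5, +63.5 mm from its centre along its own x and y.
- plate_corner2 (a point): Corner of the six-well plate (half-way up), at +42.5, +63.5 mm from its centre along its own x and y.
- plate_corner3 (a point): Corner of the six-well plate (half-way up), at +42.5, -63.5 mm from its centre along its own x and y.
- frame_center (a point): Centre of the printed white rectangular frame, on the surface of the scanner's glass, 35 mm above the bench. Inner edge of the frame: 93 mm along x, 135 mm along y (4 mm more than the plate on each side; either way round will do); line 2 mm wide. x points away from the robot (at zero yaw), y left, z up; same axes as the scanner.
- scanner: Flatbed colony scanner (fixed), white, 150 mm along x, 247 mm along y, 35 mm high. Origin under its centre on the bench; the frame's centre is 20 mm to +y of it. The dark glass reaches 68 mm either way in x and 98 mm either way in y from the frame's centre; a lip 5 mm wide, 6 mm higher than the glass, bounds it. Fingertips 9 mm above the glass clear the lip and still meet the plate's sides.
- scan_button_top (a point): Top centre of the scanner's round green push button (22 mm in diameter) at the far end of the strip right of the glass (54 mm to +x and 124 mm to -y of the frame's centre). It is pressed straight down: travel 5 mm, a spring that takes 4 N fully down, and it comes back up by itself.
- scan_button (a joint): How far the button is pressed (m): 0 up, 0.005 fully down; it counts as pressed beyond 0.0035.
- discard_bin: Yellow discard bin (fixed). Origin under it on the bench; x points from the ledge into the bin. Steel-topped flat ledge at x -110 to -36 mm, 104 mm wide, 110 mm above the bench. Front wall's outer face at x -22 mm; lintel and clear roof reach 146 mm above the bench; inside, an open box down to the bench, x -36 to 138 mm, 96 mm wide.
- ledge_center (a point): Point on the ledge's top, mid-width, 50 mm in front of the bin's front wall; axes as the bin. From here +x leads through the opening, 80 mm wide and 26 mm high, closed by the flap. The ledge ends 14 mm short of the wall, so a dish pushed until its rear rim is about at the wall's outer face tips over the edge and drops inside.
- bin_flap (a joint): Angle of the grey flap (rad), hinged along its upper edge: 0 hangs shut, grows inward to 1.5; a weak spring (under 0.5 N at the flap's lower edge) swings it shut.
- tool_tray: The blue instrument tray (fixed), 172 mm along its x, 104 mm wide, with two compartments along x, side by side. Origin: under its centre on the bench. Floor 4 mm above the bench; walls 18 mm above the bench, but lowered to 6 mm over the middle 64 mm of the long walls and the divider, as notches for the fingers.
- slot_left (a point): Centre of the floor of the tray's left (+y) compartment, 164 mm long along the tray's x and 46 mm wide, floor 4 mm above the bench. Same axes as the tray.
- slot_right (a point): Centre of the floor of the tray's right (-y) compartment, same size. Same axes as the tray.
- forceps_center (a point): Centre (half-way up) of the steel forceps lying flat: 135 mm long along its own y, taken as 29 mm wide along x, 9 mm high, 30 g.
- marker_center (a point): Centre (half-way up) of the white marker pen with green cap: 135 mm long along its own y, 16 mm thick, 20 g; lies on the bench.
- tube_rack: Bystander: small yellow wire rack with two blue-capped tubes, 52 x 86 x 122 mm, loose, behind the work; origin under its centre.
- wash_bottle: Bystander: squeeze bottle with red cap and bent spout, 64 x 97 x 191 mm, loose, behind the work; origin under its centre.
- dish_1_center (a point): Centre (half-way up) of a counted small lidded dish with red agar: 60 mm in diameter, 16 mm high, 30 g, loose. Stands on the bench at the start, if present.
- dish_2_center (a point): Centre (half-way up) of a counted small lidded dish with red agar: 60 mm in diameter, 16 mm high, 30 g, loose. Stands on the bench at the start, if present.
- dish_3_center (a point): Centre (half-way up) of a counted small lidded dish with red agar: 60 mm in diameter, 16 mm high, 30 g, loose. Stands on the bin's ledge at the start, if present.
Mind the look-alikes: they are no part of the job. Leave any purple look-alike of the part that bears dish_2_center alone.

How it is judged:
On the way, in this order (a step that is already met when the one before it is completed fails the run):
1. the six-well plate lies wholly inside the frame, at rest and released (z of plate_center in the frame of frame_center between 0.006 and 0.014 m and x of plate_corner0 in the frame of frame_center between -0.0465 and 0.0465 m and y of plate_corner0 in the frame of frame_center between -0.0675 and 0.0675 m and x of plate_corner1 in the frame of frame_center between -0.0465 and 0.0465 m and y of plate_corner1 in the frame of frame_center between -0.0675 and 0.0675 m and x of plate_corner2 in the frame of frame_center between -0.0465 and 0.0465 m and y of plate_corner2 in the frame of frame_center between -0.0675 and 0.0675 m and x of plate_corner3 in the frame of frame_center between -0.0465 and 0.0465 m and y of plate_corner3 in the frame of frame_center between -0.0675 and 0.0675 m and linear speed of plate below 0.01 m/s and contact force between the fingers and plate below 0.05 N), for 0.5 s.
2. the scan button is pressed while the plate lies wholly inside the frame (value of joint scan_button above 0.0035 m and z of plate_center in the frame of frame_center between 0.006 and 0.014 m and x of plate_corner0 in the frame of frame_center between -0.0465 and 0.0465 m and y of plate_corner0 in the frame of frame_center between -0.0675 and 0.0675 m and x of plate_corner1 in the frame of frame_center between -0.0465 and 0.0465 m and y of plate_corner1 in the frame of frame_center between -0.0675 and 0.0675 m and x of plate_corner2 in the frame of frame_center between -0.0465 and 0.0465 m and y of plate_corner2 in the frame of frame_center between -0.0675 and 0.0675 m and x of plate_corner3 in the frame of frame_center between -0.0465 and 0.0465 m and y of plate_corner3 in the frame of frame_center between -0.0675 and 0.0675 m), for 0.05 s.
At the end, for the whole second after the job is handed in: Plate flat on the glass, centre within 5 mm of the ring's; button up; all small dishes in the bin below ledge height, flap shut (< 0.1 rad); forceps and marker flat in one compartment each, centred within 16 mm along both axes, lengthwise within 0.2 rad; all at rest (z of plate_center in the frame of frame_center between 0.006 and 0.014 m and x of plate_corner0 in the frame of frame_center between -0.0465 and 0.0465 m and y of plate_corner0 in the frame of frame_center between -0.0675 and 0.0675 m and x of plate_corner1 in the frame of frame_center between -0.0465 and 0.0465 m and y of plate_corner1 in the frame of frame_center between -0.0675 and 0.0675 m and x of plate_corner2 in the frame of frame_center between -0.0465 and 0.0465 m and y of plate_corner2 in the frame of frame_center between -0.0675 and 0.0675 m and x of plate_corner3 in the frame of frame_center between -0.0465 and 0.0465 m and y of plate_corner3 in the frame of frame_center between -0.0675 and 0.0675 m and value of joint scan_button below 0.0015 m and x of dish_1_center in the frame of discard_bin between -0.036 and 0.14 m and y of dish_1_center in the frame of discard_bin between -0.05 and 0.05 m and z of each of dish_1_center, dish_2_center, dish_3_center in the frame of discard_bin below 0.105 m and x of dish_2_center in the frame of discard_bin between -0.036 and 0.14 m and y of dish_2_center in the frame of discard_bin between -0.05 and 0.05 m and x of dish_3_center in the frame of discard_bin between -0.036 and 0.14 m and y of dish_3_center in the frame of discard_bin between -0.05 and 0.05 m and value of joint bin_flap below 0.1 rad and (((x of forceps_center in the frame of slot_left between -0.016 and 0.016 m and y of forceps_center in the frame of slot_left between -0.016 and 0.016 m and z of forceps_center in the frame of slot_left between 0.001 and 0.0085 m and angle between the y axis of forceps_center and the x axis of slot_left, either way round below 0.2 rad) and (x of marker_center in the frame of slot_right between -0.016 and 0.016 m and y of marker_center in the frame of slot_right between -0.016 and 0.016 m and z of marker_center in the frame of slot_right between 0.001 and 0.0125 m and angle between the y axis of marker_center and the x axis of slot_right, either way round below 0.2 rad)) or ((x of forceps_center in the frame of slot_right between -0.016 and 0.016 m and y of forceps_center in the frame of slot_right between -0.016 and 0.016 m and z of forceps_center in the frame of slot_right between 0.001 and 0.0085 m and angle between the y axis of forceps_center and the x axis of slot_right, either way round below 0.2 rad) and (x of marker_center in the frame of slot_left between -0.016 and 0.016 m and y of marker_center in the frame of slot_left between -0.016 and 0.016 m and z of marker_center in the frame of slot_left between 0.001 and 0.0125 m and angle between the y axis of marker_center and the x axis of slot_left, either way round below 0.2 rad))) and linear speed of each of plate, forceps, marker, dish_1, dish_2, dish_3 below 0.02 m/s); the robot touches nothing.
It fails at once if the six-well plate is lifted off the scanner (more than 20 mm) (z of plate_center in the frame of frame_center above 0.03 m).
It fails at once if the tube rack is pushed aside (more than 30 mm) or tipped (distance of tube_rack from where it was at the start of the episode above 0.03 m or angle between tube_rack's own z axis and vertical above 0.4 rad).
It fails at once if the wash bottle is pushed aside (more than 30 mm) or tipped (distance of wash_bottle from where it was at the start of the episode above 0.03 m or angle between wash_bottle's own z axis and vertical above 0.4 rad).
Of dish_1, dish_2, dish_3 only 2 to 3 are there at a start; the rules pass over those that are not, and their reading is None.
At some moment in a run one of plate may be knocked a few centimetres aside while the robot is not near it.
Once in a run the grip may slacken for a moment while it holds something.
It also fails if it takes over 210 s, if anything falls off the work surface, if the arm or the gripper's body presses on something with over 40 N, if the wrist force passes 120 N, or if a joint passes its speed limit or range.

## Working session

There is one attempt and no reset: what is moved stays moved. The work goes in short steps, Python scripts to look and compute and a tool call to move; the robot and the scene stay as the last step left them, time stands still between calls to the robot, and variables do not carry over. Pictures are saved under pics/ and viewed, at most 14 in all, crops included, and the job is handed in when it is done.

Besides the shell and the picture viewer there is one more tool, called after "Request:" as a command line: name --argument value ..., lists and objects as JSON in quotes. move_arm: Moves the arm, as the interface text tells. Its arguments: {"type":"object","properties":{"steps":{"type":"array","items":{"type":"object","properties":{"x":{"type":"number"},"y":{"type":"number"},"z":{"type":"number"},"roll":{"type":"number"},"grip":{"type":"number"}}}}},"required":["steps"]}

```bash
ls; mkdir -p pics; cat > h.py <<'E'
import numpy as np, cv2
from rig import ctrl, get_image, camera_params
def snap(cam,name):
    s=ctrl.state(); im=get_image(cam); cv2.imwrite(f'pics/{name}.png',im); return im,s
def ray(cam,uv,s=None):
    p=camera_params(cam); K=np.array(p['mtx']); d=np.linalg.solve(K,np.array([uv[0],uv[1],1.]))
    if cam=='wrist':
        H=np.array(p['hand_eye']); R=np.array(s['tool_rot']); return R@H[:3,3]+np.array(s['tcp_pos']), R@(H[:3,:3]@d)
    R=np.array(p['R']);t=np.array(p['t']); return -R.T@t, R.T@d
def at(cam,uv,z,s=None):
    o,d=ray(cam,uv,s); return o+d*(z-o[2])/d[2]
def proj(cam,X,s=None):
    p=camera_params(cam);K=np.array(p['mtx'])
    if cam=='wrist':
        H=np.array(p['hand_eye']); x=np.array(s['tool_rot']).T@(np.array(X)-s['tcp_pos']); x=H[:3,:3].T@(x-H[:3,3])
    else: x=np.array(p['R'])@X+np.array(p['t'])
    u=K@x; return u[:2]/u[2]
E
python3 - <<'E'
from h import *
np.set_printoptions(precision=4,suppress=True)
for c in('top','side'):
    snap(c,c+'0'); p=camera_params(c); print(c,p['mtx'],ray(c,(320,200)))
s=ctrl.state(); print(s['tcp_pos'],s['tool_rot'],s['time_s'],s['opening']); print(camera_params('wrist'))
E
```

```text
pics
top [[414.6031   0.     321.2264]
 [  0.     414.6031 196.6498]
 [  0.       0.       1.    ]] (array([ 0.3405, -0.0438,  1.185 ]), array([ 0.1806,  0.0092, -0.9835]))
side [[415.4372   0.     314.2242]
 [  0.     415.4372 199.0295]
 [  0.       0.       1.    ]] (array([ 0.5479, -0.9206,  0.688 ]), array([-0.0075,  0.8371, -0.5471]))
[0.1763 0.6252 0.2217] [[-0.9625  0.2714 -0.0003]
 [ 0.2714  0.9625 -0.0015]
 [-0.0001 -0.0015 -1.    ]] 0.1 0.08703068454544882
{'mtx': array([[279.8281,   0.    , 318.5271],
       [  0.    , 279.8281, 200.827 ],
       [  0.    ,   0.    ,   1.    ]]), 'hand_eye': array([[-0.0004, -0.9673, -0.2537,  0.0696],
       [ 1.    , -0.0001, -0.0011, -0.0002],
       [ 0.001 , -0.2537,  0.9673, -0.1617],
       [ 0.    ,  0.    ,  0.    ,  1.    ]])}
```

View pics/top0.png

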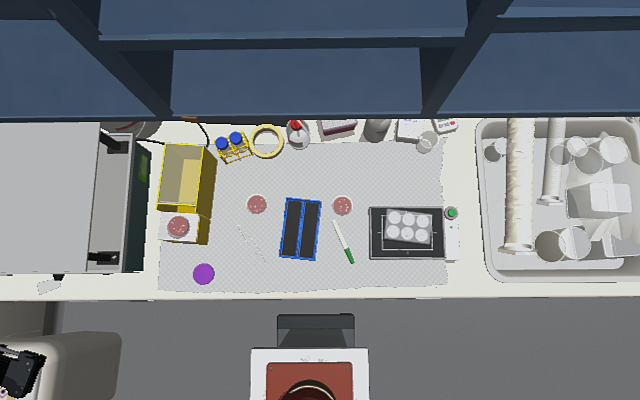

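View pics/side0.png

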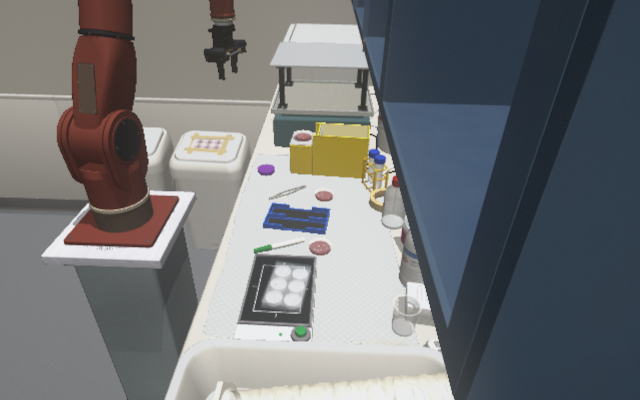

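```bash
python3 - <<'E'
from h import *
im=cv2.imread('pics/top0.png')
c=im[112:300,150:470]; cv2.imwrite('pics/topc.png',cv2.resize(c,None,fx=2.5,fy=2.5,interpolation=cv2.INTER_CUBIC))
E
```

```text
(no output)
```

View pics/topc.png

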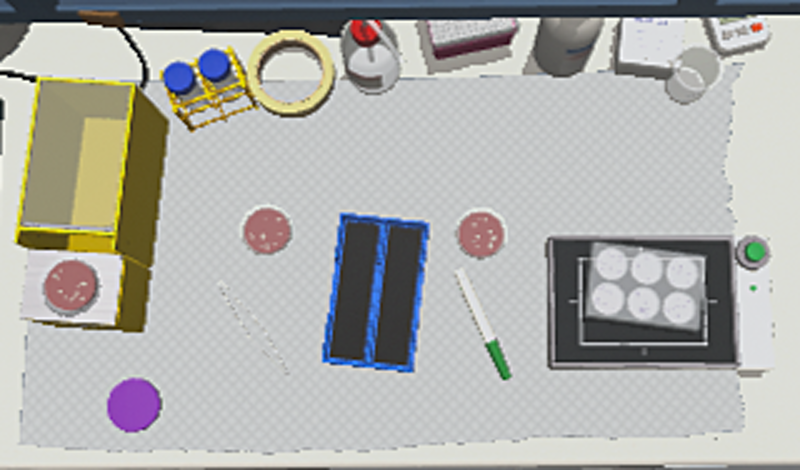

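```bash
python3 - <<'E'
from h import *
np.set_printoptions(precision=4,suppress=True)
P=lambda u,v:(u/2.5+150-.3,v/2.5+112-.3)
pts={'frameTL':((580,260),.035),'frameTR':((706,258),.035),'frameBR':((708,344),.035),'frameBL':((581,344),.035),
'scTL':((549,238),.041),'scTR':((738,238),.041),'scBR':((740,367),.041),'scBL':((549,368),.041),'button':((755,251),.045),
'plTL':((594,243),.055),'plTR':((706,258),.055),'plBR':((700,330),.055),'plBL':((586,312),.055),
'trTL':((342,214),.018),'trTR':((430,222),.018),'trBR':((412,371),.018),'trBL':((324,361),.018),
'd1':((268,231),.016),'d2':((481,235),.016),'d3':((70,287),.126),'purple':((134,405),.016),
'ldFL':((22,319),.11),'ldFR':((120,325),.11),'ldBR':((124,252),.11),'binTL':((37,79),.146),'binTR':((134,84),.146),'binBR':((116,236),.146),'binBL':((18,230),.146),'binTLt':((37,79),.146),
'mk1':((459,268),.008),'mk2':((507,378),.008),'fo1':((221,284),.005),'fo2':((288,373),.005),'rack':((220,122),0),'bottle':((375,88),0)}
for k,(uv,z) in pts.items(): print(k,at('top',P(*uv),z)[:2])
E
```

```text
frameTL [ 0.5055 -0.2052]
frameTR [ 0.5065 -0.346 ]
frameBR [ 0.411  -0.3426]
frameBL [ 0.4121 -0.203 ]
scTL [ 0.5298 -0.1706]
scTR [ 0.5279 -0.3814]
scBR [ 0.3854 -0.3744]
scBL [ 0.386  -0.1664]
button [ 0.5124 -0.3981]
plTL [ 0.5214 -0.2185]
plTR [ 0.5036 -0.3407]
plBR [ 0.4249 -0.3297]
plBL [ 0.4455 -0.2069]
trTL [0.5636 0.0632]
trTR [ 0.5534 -0.0377]
trBR [ 0.3849 -0.0163]
trBL [0.3967 0.0819]
d1 [0.545 0.148]
d2 [ 0.5381 -0.0959]
d3 [0.4691 0.3327]
purple [0.3501 0.2929]
ldFL [0.4381 0.3865]
ldFR [0.431  0.2842]
ldBR [0.5075 0.2836]
binTL [0.6864 0.373 ]
binTR [0.6799 0.2707]
binBR [0.5185 0.2816]
binBL [0.5256 0.3822]
binTLt [0.6864 0.373 ]
mk1 [ 0.5014 -0.0704]
mk2 [ 0.3766 -0.1225]
fo1 [0.4857 0.2024]
fo2 [0.3843 0.1238]
rack [0.6795 0.2105]
bottle [0.7196 0.0267]
```

Request:
move_arm --steps '[{"roll":-0.092},{"roll":-0.092},{"roll":-0.091},{"x":-0.0177,"y":-0.0323,"z":-0.004},{"x":-0.0177,"y":-0.0323,"z":-0.004},{"x":-0.0177,"y":-0.0323,"z":-0.004},{"x":-0.0177,"y":-0.0323,"z":-0.004},{"x":-0.0177,"y":-0.0323,"z":-0.004},{"x":-0.0177,"y":-0.0323,"z":-0.004},{"x":-0.0177,"y":-0.0323,"z":-0.004}]'

```text
schema error: expected keys x, y, z, roll, grip
```

Request:
move_arm --steps '[{"x":-0.017,"y":-0.03},{"x":-0.017,"y":-0.03},{"x":-0.017,"y":-0.03},{"x":-0.017,"y":-0.03},{"x":-0.017,"y":-0.03},{"x":-0.017,"y":-0.03},{"x":-0.017,"y":-0.03},{"x":-0.017,"y":-0.03},{"x":-0.017,"y":-0.03},{"x":-0.017,"y":-0.03}]'

```text
schema error: expected keys x, y, z, roll, grip
```

```bash
python3 - <<'E'
from h import *
import pickle
im,s=snap('wrist','w1'); pickle.dump({k:np.array(v) for k,v in s.items()},open('w1.pkl','wb'))
np.set_printoptions(precision=4,suppress=True);print(s['tcp_pos'],s['tool_rot'])
E
```

```text
[0.1763 0.6252 0.2217] [[-0.9625  0.2714 -0.0003]
 [ 0.2714  0.9625 -0.0015]
 [-0.0001 -0.0015 -1.    ]]
```

Request:
move_arm --steps '[{"x":0.003,"y":-0.037},{"x":0.003,"y":-0.037},{"x":0.003,"y":-0.037},{"x":0.003,"y":-0.037},{"x":0.003,"y":-0.037},{"x":0.003,"y":-0.037},{"x":0.003,"y":-0.037},{"x":0.003,"y":-0.037},{"x":0.003,"y":-0.037},{"x":0.003,"y":-0.037}]'

```text
schema error: expected keys x, y, z, roll, grip
```

```bash
python3 - <<'E'
from h import *
import pickle
im,s=snap('wrist','w2'); pickle.dump({k:np.array(v) for k,v in s.items()},open('w2.pkl','wb'))
np.set_printoptions(precision=4,suppress=True);print(s['tcp_pos'],s['tool_rot'],s['contact_force'])
E
```

```text
[0.1763 0.6253 0.2219] [[-0.9625  0.2714 -0.0002]
 [ 0.2714  0.9625 -0.0013]
 [-0.0001 -0.0013 -1.    ]] [-0.0088  0.6612 -0.1718]
```

View pics/w2.png

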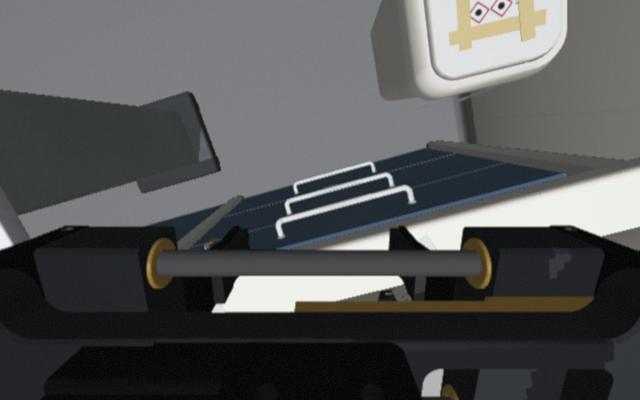

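View pics/w1.png

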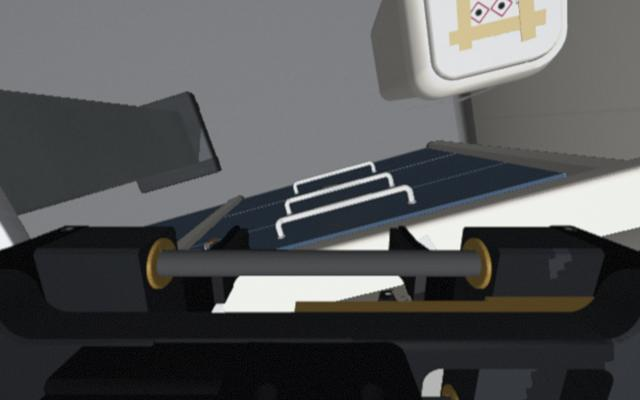

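Request:
move_arm --steps '[{"x":0,"y":0,"z":0,"roll":-0.092,"grip":0},{"x":0,"y":0,"z":0,"roll":-0.092,"grip":0},{"x":0,"y":0,"z":0,"roll":-0.091,"grip":0},{"x":-0.0177,"y":-0.0323,"z":-0.004,"roll":0,"grip":0},{"x":-0.0177,"y":-0.0323,"z":-0.004,"roll":0,"grip":0},{"x":-0.0177,"y":-0.0323,"z":-0.004,"roll":0,"grip":0},{"x":-0.0177,"y":-0.0323,"z":-0.004,"roll":0,"grip":0},{"x":-0.0177,"y":-0.0323,"z":-0.004,"roll":0,"grip":0},{"x":-0.0177,"y":-0.0323,"z":-0.004,"roll":0,"grip":0},{"x":-0.0177,"y":-0.0323,"z":-0.004,"roll":0,"grip":0}]'

```text
time_s: 1.03
tcp_pos: [0.3009, 0.3977, 0.2507]
tool_rot: [[-1.0, -0.0, -0.0], [-0.0, 1.0, 0.0], [0.0, 0.0, -1.0]]
contact_force: [0.7, 0.8, 0.2]
opening: 0.087
finger_force: 0.0
```

Request:
move_arm --steps '[{"x":-0.024,"y":-0.032,"z":0,"roll":0,"grip":0},{"x":-0.024,"y":-0.032,"z":0,"roll":0,"grip":0},{"x":-0.024,"y":-0.032,"z":0,"roll":0,"grip":0},{"x":-0.024,"y":-0.032,"z":0,"roll":0,"grip":0},{"x":-0.024,"y":-0.032,"z":0,"roll":0,"grip":0},{"x":-0.024,"y":-0.032,"z":0,"roll":0,"grip":0},{"x":-0.024,"y":-0.032,"z":0,"roll":0,"grip":0},{"x":-0.024,"y":-0.032,"z":0,"roll":0,"grip":0},{"x":-0.024,"y":-0.032,"z":0,"roll":0,"grip":0},{"x":-0.024,"y":-0.032,"z":0,"roll":0,"grip":0}]'

```text
time_s: 1.87
tcp_pos: [0.5412, 0.0778, 0.2508]
tool_rot: [[-1.0, -0.0, 0.001], [-0.0, 1.0, 0.0], [-0.001, 0.0, -1.0]]
contact_force: [0.2, -0.3, 0.2]
opening: 0.0869
finger_force: 0.0
```

```bash
cat >> h.py <<'E'
import pickle
np.set_printoptions(precision=4,suppress=True)
def wsnap(n):
    im,s=snap('wrist',n); s={k:np.array(v) for k,v in s.items()}; pickle.dump(s,open(n+'.pkl','wb'))
    R=s['tool_rot']; print(s['time_s'],s['tcp_pos'],'phi',np.arctan2(-R[0,1],R[1,1]),'F',s['contact_force'],'open',s['opening'],s['qpos'][6]); return im,s
def ld(n): return pickle.load(open(n+'.pkl','rb'))
E
python3 -c "
from h import *
wsnap('w1')"
```

```text
1.8667 [0.5412 0.0778 0.2508] phi 0.000432829324087384 F [ 0.1957 -0.3345  0.242 ] open 0.08689104424934292 1.403288087114275
```

Request:
move_arm --steps '[{"x":0,"y":-0.035,"z":0,"roll":0,"grip":0},{"x":0,"y":-0.035,"z":0,"roll":0,"grip":0},{"x":0,"y":-0.035,"z":0,"roll":0,"grip":0},{"x":0,"y":-0.035,"z":0,"roll":0,"grip":0},{"x":0,"y":-0.035,"z":0,"roll":0,"grip":0},{"x":0,"y":-0.035,"z":0,"roll":0,"grip":0},{"x":0,"y":-0.035,"z":0,"roll":0,"grip":0},{"x":0,"y":-0.035,"z":0,"roll":0,"grip":0},{"x":0,"y":-0.035,"z":0,"roll":0,"grip":0},{"x":0,"y":-0.035,"z":0,"roll":0,"grip":0}]'

```text
time_s: 2.75
tcp_pos: [0.5402, -0.2718, 0.2506]
tool_rot: [[-1.0, -0.001, 0.0], [-0.001, 1.0, 0.0], [-0.0, 0.0, -1.0]]
contact_force: [0.5, -0.2, 0.2]
opening: 0.0869
finger_force: 0.0
```

```bash
python3 -c "
from h import *
wsnap('w2')"
```

```text
2.75 [ 0.5402 -0.2718  0.2506] phi 0.0006619005918835442 F [ 0.5115 -0.2284  0.178 ] open 0.08691168049389891 2.1374356429209147
```

View pics/w2.png

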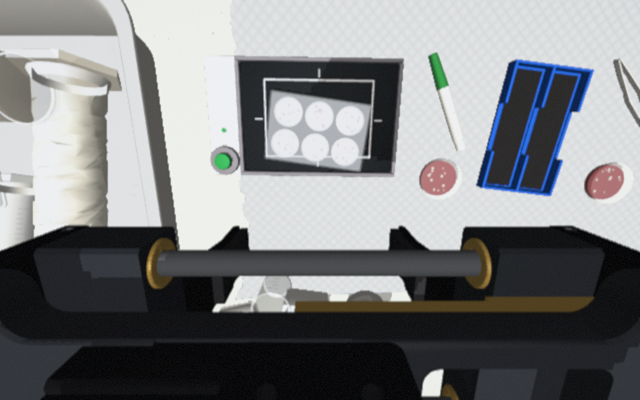

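```bash
cat >> h.py <<'E'
def crop(n,x0,y0,w,h,f,out):
    cv2.imwrite(f'pics/{out}.png',cv2.resize(cv2.imread(f'pics/{n}.png')[y0:y0+h,x0:x0+w],None,fx=f,fy=f,interpolation=cv2.INTER_CUBIC))
E
python3 -c "
from h import *
crop('w2',210,50,200,135,4,'w2c')"
```

```text
(no output)
```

View pics/w2c.png

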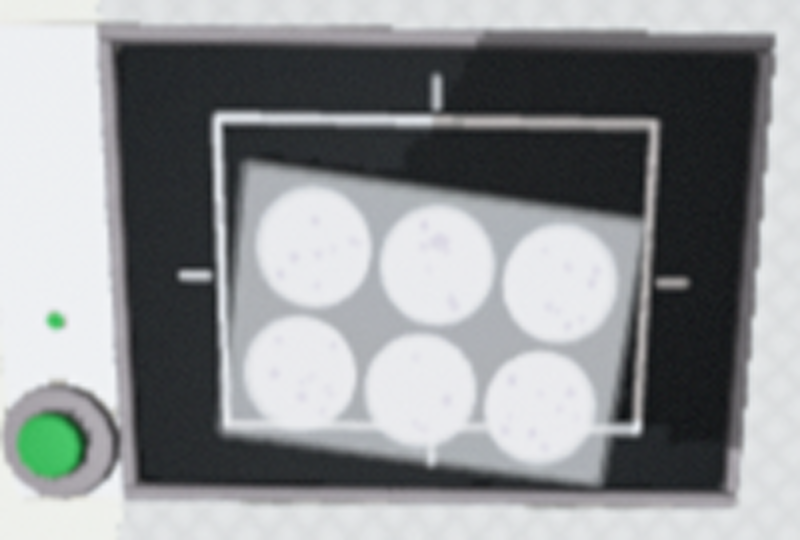

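```bash
cat >> h.py <<'E'
def fit(world,model):
    # rigid 2D fit: returns x,y,yaw,rms ; model centred
    W=np.array(world)[:,:2];M=np.array(model,float); c=W.mean(0);m=M.mean(0); A=(M-m).T@(W-c)
    a=np.arctan2(A[0,1]-A[1,0],A[0,0]+A[1,1]); R=np.array([[np.cos(a),-np.sin(a)],[np.sin(a),np.cos(a)]])
    t=c-R@m; r=W-(M@R.T+t); return np.array([*t,a]),np.abs(r).max()
def rect(a,b): # order: near -y, near +y, far +y, far -y   (as wrist image TL TR BR BL)
    return [(-a/2,-b/2),(-a/2,b/2),(a/2,b/2),(a/2,-b/2)]
E
python3 - <<'E'
from h import *
s=ld('w2')
Q=lambda L,z,x0=210,y0=50,f=4:[at('wrist',((u+.5)/f+x0-.5,(v+.5)/f+y0-.5),z,s) for u,v in L]
print('frame',fit(Q([(217,118),(655,123),(638,430),(227,428)],.035),rect(.095,.137)))
print('lip',fit(Q([(98,28),(776,36),(736,503),(124,497)],.041),rect(.146,.206)))
for z in(.055,.035): print('plate',z,fit(Q([(246,160),(644,216),(605,485),(222,436)],z),rect(.085,.127)))
print('button',Q([(50,445)],.041))
F=lambda L,z:Q(L,z,0,0,1)
print('tray',fit(F([(513,61),(592,72),(552,195),(480,186)],.018),[(-.086,-.052),(-.086,.052),(.086,.052),(.086,-.052)]))
print('mk',F([(434,54),(462,151)],.008)); print('d2',F([(440,177)],.016),'d1',F([(607,181)],.016))
E
```

```text
frame (array([ 0.4607, -0.2727, -0.009 ]), np.float64(0.0007283710065626448))
lip (array([ 0.4603, -0.273 , -0.012 ]), np.float64(0.0018825527812207365))
plate 0.055 (array([ 0.4757, -0.2741, -0.1263]), np.float64(0.0035775240848910095))
plate 0.035 (array([ 0.476 , -0.2742, -0.1263]), np.float64(0.001647404346225595))
button [array([ 0.5133, -0.3997,  0.041 ])]
tray (array([ 0.4764,  0.0215, -0.1124]), np.float64(0.0041695561501065015))
mk [array([ 0.3773, -0.1208,  0.008 ]), array([ 0.503 , -0.0677,  0.008 ])]
d2 [array([ 0.5391, -0.0984,  0.016 ])] d1 [array([0.5448, 0.142 , 0.016 ])]
```

Request:
move_arm --steps '[{"x":-0.006,"y":0,"z":0.04,"roll":0.009,"grip":0},{"x":0,"y":0,"z":0.04,"roll":0,"grip":0},{"x":0,"y":0,"z":0.04,"roll":0,"grip":0},{"x":0,"y":0,"z":0.04,"roll":0,"grip":0},{"x":0,"y":0,"z":0.025,"roll":0,"grip":0},{"x":0,"y":0,"z":0.02,"roll":0,"grip":0},{"x":0.005,"y":0,"z":0,"roll":0,"grip":0},{"x":0.005,"y":0,"z":0,"roll":0,"grip":0},{"x":0.005,"y":0,"z":0,"roll":0,"grip":0},{"x":0.005,"y":0,"z":0,"roll":0,"grip":0}]'

```text
time_s: 3.63
tcp_pos: [0.526, -0.2704, 0.046]
tool_rot: [[-1.0, 0.009, 0.0], [0.009, 1.0, -0.0], [-0.0, -0.0, -1.0]]
contact_force: [0.4, 0.4, 0.1]
opening: 0.087
finger_force: 0.2
```

Request:
move_arm --steps '[{"x":0.003,"y":0,"z":0,"roll":0,"grip":0},{"x":0.003,"y":0,"z":0,"roll":0,"grip":0},{"x":0.003,"y":0,"z":0,"roll":0,"grip":0},{"x":0.003,"y":0,"z":0,"roll":0,"grip":0},{"x":0,"y":0,"z":0,"roll":0,"grip":0},{"x":-0.01,"y":0,"z":0,"roll":0,"grip":0},{"x":-0.016,"y":0,"z":0,"roll":0,"grip":0},{"x":0,"y":0,"z":-0.04,"roll":0,"grip":0},{"x":0,"y":0,"z":-0.04,"roll":0,"grip":0},{"x":0,"y":0,"z":-0.04,"roll":0,"grip":0}]'

```text
time_s: 4.47
tcp_pos: [0.5406, -0.2702, 0.1663]
tool_rot: [[-1.0, 0.009, -0.003], [0.009, 1.0, -0.001], [0.003, -0.001, -1.0]]
contact_force: [1.2, 0.0, 0.6]
opening: 0.0873
finger_force: 0.0
```

```bash
python3 -c "
from h import *
im,s=wsnap('w3')
# rectified glass: 4 px/mm at z=.035, axes of frame
f=np.array([.4607,-.2727]);a=-.009;c,n=np.cos(a),np.sin(a)
src=[];dst=[]
for X,Y in [(-.07,-.1),(-.07,.1),(.07,.1),(.07,-.1)]:
    w=f+[c*X-n*Y,n*X+c*Y]; src.append(proj('wrist',[*w,.035],s)); dst.append([(Y+.1)*4000,(X+.07)*4000])
H=cv2.getPerspectiveTransform(np.float32(src),np.float32(dst))
cv2.imwrite('pics/w3r.png',cv2.warpPerspective(im,H,(800,560)))
"
```

```text
4.4667 [ 0.5406 -0.2702  0.1663] phi -0.008593973569854887 F [1.2104 0.0355 0.5734] open 0.08728157820146122 2.163672756716551
```

View pics/w3r.png

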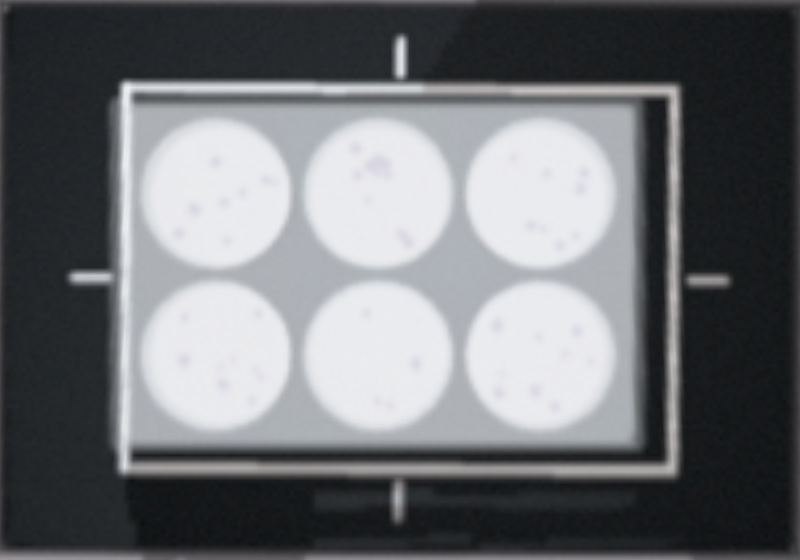

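Request:
move_arm --steps '[{"x":0.0205,"y":-0.027,"z":0,"roll":0,"grip":255},{"x":0.0205,"y":-0.027,"z":0,"roll":0,"grip":255},{"x":0.0205,"y":-0.027,"z":0,"roll":0,"grip":255},{"x":0.0205,"y":-0.027,"z":0,"roll":0,"grip":255},{"x":0,"y":0,"z":0,"roll":0,"grip":255},{"x":0,"y":0,"z":0,"roll":0,"grip":255},{"x":0,"y":0,"z":0.03,"roll":0,"grip":255},{"x":0,"y":0,"z":0.03,"roll":0,"grip":255},{"x":0,"y":0,"z":0.03,"roll":0,"grip":255},{"x":0,"y":0,"z":0.031,"roll":0,"grip":255}]'

```text
time_s: 5.35
tcp_pos: [0.4594, -0.3763, 0.0432]
tool_rot: [[-1.0, 0.006, 0.001], [0.006, 1.0, 0.0], [-0.001, 0.0, -1.0]]
contact_force: [-0.1, 0.4, -0.2]
opening: 0.0282
finger_force: 0.0
```

Request:
move_arm --steps '[{"x":0,"y":0,"z":-0.001,"roll":0,"grip":255},{"x":0,"y":0,"z":0,"roll":0,"grip":255},{"x":0,"y":0,"z":0,"roll":0,"grip":255},{"x":0,"y":0.005,"z":0,"roll":0,"grip":255},{"x":0,"y":0.005,"z":0,"roll":0,"grip":255},{"x":0,"y":0.004,"z":0,"roll":0,"grip":255},{"x":0,"y":0.004,"z":0,"roll":0,"grip":255},{"x":0,"y":0.004,"z":0,"roll":0,"grip":255},{"x":0,"y":0.003,"z":0,"roll":0,"grip":255},{"x":0,"y":0,"z":0,"roll":0,"grip":255}]'

```text
time_s: 6.18
tcp_pos: [0.4579, -0.3517, 0.0457]
tool_rot: [[-1.0, 0.008, 0.0], [0.008, 1.0, 0.001], [-0.0, 0.001, -1.0]]
contact_force: [0.3, -0.0, 0.0]
opening: 0.0003
finger_force: 0.0
```

Request:
move_arm --steps '[{"x":0,"y":-0.01,"z":0,"roll":0,"grip":255},{"x":0,"y":-0.012,"z":0,"roll":0,"grip":255},{"x":0,"y":0,"z":-0.04,"roll":0,"grip":255},{"x":0,"y":0,"z":-0.04,"roll":0,"grip":255},{"x":-0.02,"y":0.02,"z":-0.02,"roll":0,"grip":255},{"x":-0.02,"y":0.02,"z":-0.02,"roll":0,"grip":255},{"x":-0.02,"y":0.02,"z":0,"roll":0,"grip":255},{"x":-0.02,"y":0.02,"z":0,"roll":0,"grip":255},{"x":0,"y":0.02,"z":0,"roll":0,"grip":255},{"x":0,"y":0,"z":0,"roll":0,"grip":255}]'

```text
time_s: 7.02
tcp_pos: [0.5404, -0.2724, 0.1652]
tool_rot: [[-1.0, 0.004, -0.0], [0.004, 1.0, 0.001], [0.0, 0.001, -1.0]]
contact_force: [0.7, -0.2, -0.7]
opening: 0.0004
finger_force: 0.0
```

```bash
cat >> h.py <<'E'
def rectify(im,s,out):
    f=np.array([.4607,-.2727]);a=-.009;c,n=np.cos(a),np.sin(a); src=[];dst=[]
    for X,Y in [(-.07,-.1),(-.07,.1),(.07,.1),(.07,-.1)]:
        w=f+[c*X-n*Y,n*X+c*Y]; src.append(proj('wrist',[*w,.035],s)); dst.append([(Y+.1)*4000,(X+.07)*4000])
    H=cv2.getPerspectiveTransform(np.float32(src),np.float32(dst))
    r=cv2.warpPerspective(im,H,(800,560)); cv2.imwrite(f'pics/{out}.png',r)
    g=cv2.GaussianBlur(cv2.cvtColor(r,cv2.COLOR_BGR2GRAY),(5,5),0); C=cv2.HoughCircles(g,cv2.HOUGH_GRADIENT,1,120,param1=100,param2=20,minRadius=60,maxRadius=95)
    C=C[0]; P=C[:,:2]; 
    print('wells',P.tolist(),'mean',P.mean(0)); return r
E
python3 -c "
from h import *
im,s=wsnap('w4'); rectify(im,s,'w4r'); rectify(cv2.imread('pics/w3.png'),ld('w3'),'x')"
```

```text
7.0167 [ 0.5404 -0.2724  0.1652] phi -0.00440848313653683 F [ 0.7494 -0.218  -0.7217] open 0.0003958517867394613 2.1775161592743952Traceback (most recent call last):
  File "<string>", line 3, in <module>
    im,s=wsnap('w4'); rectify(im,s,'w4r'); rectify(cv2.imread('pics/w3.png'),ld('w3'),'x')
                      ~~~~~~~^^^^^^^^^^^^
  File "h.py", line 40, in rectify
    C=C[0]; P=C[:,:2];
      ~^^^
TypeError: 'NoneType' object is not subscriptable
```

View pics/w4r.png

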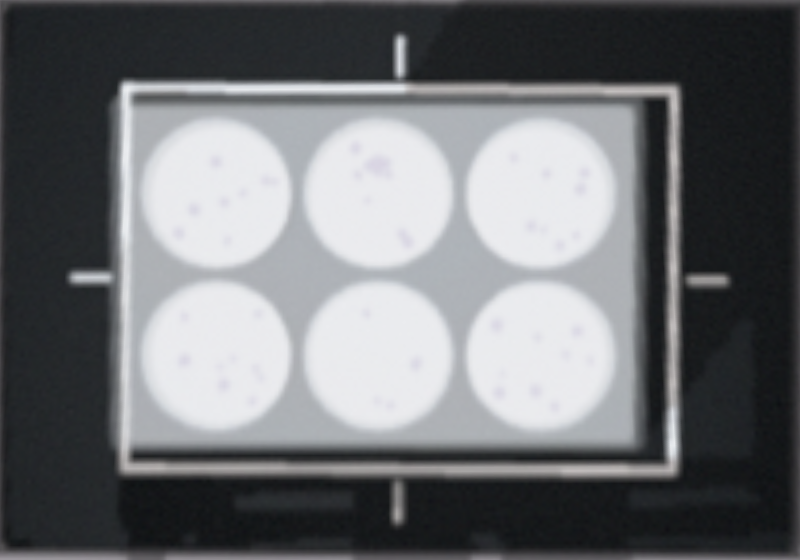

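Request:
move_arm --steps '[{"x":0.0204,"y":-0.0249,"z":0,"roll":0.004,"grip":255},{"x":0.0204,"y":-0.0249,"z":0,"roll":0,"grip":255},{"x":0.0204,"y":-0.0249,"z":0,"roll":0,"grip":255},{"x":0.0204,"y":-0.0249,"z":0,"roll":0,"grip":255},{"x":0,"y":0,"z":0.03,"roll":0,"grip":255},{"x":0,"y":0,"z":0.03,"roll":0,"grip":255},{"x":0,"y":0,"z":0.03,"roll":0,"grip":255},{"x":0,"y":0,"z":0.03,"roll":0,"grip":255},{"x":0,"y":0.007,"z":0,"roll":0,"grip":255},{"x":0,"y":0.007,"z":0,"roll":0,"grip":255}]'

```text
time_s: 7.9
tcp_pos: [0.4538, -0.3628, 0.0449]
tool_rot: [[-1.0, 0.017, -0.002], [0.017, 1.0, -0.001], [0.002, -0.001, -1.0]]
contact_force: [0.1, -0.4, 0.5]
opening: 0.0003
finger_force: 0.0
```

Request:
move_arm --steps '[{"x":0,"y":0.003,"z":0,"roll":0,"grip":255},{"x":0,"y":0.003,"z":0,"roll":0,"grip":255},{"x":0,"y":0.003,"z":0,"roll":0,"grip":255},{"x":0,"y":0.003,"z":0,"roll":0,"grip":255},{"x":0,"y":0,"z":0,"roll":0,"grip":255},{"x":0,"y":0,"z":0,"roll":0,"grip":255},{"x":0,"y":0,"z":0,"roll":0,"grip":255},{"x":0,"y":0,"z":0,"roll":0,"grip":255},{"x":0,"y":0,"z":0,"roll":0,"grip":255},{"x":0,"y":0,"z":0,"roll":0,"grip":255}]'

```text
time_s: 8.73
tcp_pos: [0.4559, -0.3481, 0.0455]
tool_rot: [[-1.0, 0.013, -0.0], [0.013, 1.0, 0.0], [0.0, -0.0, -1.0]]
contact_force: [0.3, 0.4, -0.7]
opening: 0.0008
finger_force: 0.0
```

```bash
python3 - <<'E'
from h import *
im,s=wsnap('w5')
# bright/grey plate extents: print gray profiles of rectified images
def prof(im,s):
    f=np.array([.4607,-.2727]);a=-.009;c,n=np.cos(a),np.sin(a); src=[];dst=[]
    for X,Y in [(-.07,-.1),(-.07,.1),(.07,.1),(.07,-.1)]:
        w=f+[c*X-n*Y,n*X+c*Y]; src.append(proj('wrist',[*w,.055],s)); dst.append([(Y+.1)*4000,(X+.07)*4000])
    H=cv2.getPerspectiveTransform(np.float32(src),np.float32(dst))
    return cv2.cvtColor(cv2.warpPerspective(im,H,(800,560)),cv2.COLOR_BGR2GRAY)
for n in('w4','w5'):
    g=prof(cv2.imread(f'pics/{n}.png'),ld(n)); 
    for X in(140,210,280,350): 
        r=g[X-4:X+4].mean(0); d=np.diff(cv2.GaussianBlur(r.reshape(1,-1),(9,1),0).ravel()); i=np.argsort(d)[:0]; 
        print(n,X,'right edge',600+int(np.argmin(d[600:660])), 'left',80+int(np.argmax(d[80:170])))
    cv2.imwrite(f'pics/{n}p.png',g)
E
```

```text
8.7333 [ 0.4559 -0.3481  0.0455] phi -0.012882732373046369 F [ 0.2614  0.3987 -0.6626] open 0.0007849480699698836 2.431838102694533
w4 140 right edge 659 left 139
w4 210 right edge 659 left 139
w4 280 right edge 658 left 92
w4 350 right edge 659 left 139
w5 140 right edge 611 left 118
w5 210 right edge 611 left 133
w5 280 right edge 621 left 131
w5 350 right edge 610 left 129
```

```bash
cat >> h.py <<'E'
def plate(im,s,cam='wrist',z=.045,sc=4000,yc=0):
    f=np.array([.4607,-.2727]);a=-.009;c,n=np.cos(a),np.sin(a); src=[];dst=[]
    for X,Y in [(-.07,-.1),(-.07,.1),(.07,.1),(.07,-.1)]:
        w=f+[c*X-n*Y,n*X+c*Y]; src.append(proj(cam,[*w,z],s)); dst.append([(Y+.1)*sc,(X+.07)*sc])
    H=cv2.getPerspectiveTransform(np.float32(src),np.float32(dst))
    g=cv2.cvtColor(cv2.warpPerspective(im,H,(int(.2*sc),int(.14*sc))),cv2.COLOR_BGR2GRAY)
    m=cv2.morphologyEx(((g>205)*255).astype(np.uint8),cv2.MORPH_OPEN,np.ones((41,41)))
    N,L,st,ce=cv2.connectedComponentsWithStats(m); out=[]
    for i in range(1,N):
        if 8000<st[i,4]<25000: out.append(((ce[i][1])/sc-.07,(ce[i][0])/sc-.1,int(st[i,4])))
    out=np.array(out); print('wells (frame mm)',(out[:,:2]*1000).round(1).tolist(),out[:,2])
    if len(out)==6: 
        P=out[:,:2];q=P[np.argsort(P[:,0])]; A=q[:3][np.argsort(q[:3,1])];B=q[3:][np.argsort(q[3:,1])]
        d=(A[2]-A[0])+(B[2]-B[0]); print('centre mm',P.mean(0)*1000,'yaw',np.arctan2(-d[0],d[1]),'pitch',np.linalg.norm(d)/4)
    return g
E
python3 - <<'E'
from h import *
for n in('w3','w4','w5'): g=plate(cv2.imread(f'pics/{n}.png'),ld(n)); 
cv2.imwrite('pics/w5p.png',g)
E
```

```text
wells (frame mm) [[-20.6, -5.2], [-20.6, -44.3], [-20.5, 33.8], [18.5, -44.3], [18.5, -5.3], [18.5, 33.8]] [15796. 15768. 15797. 15781. 15743. 15748.]
centre mm [-1.0359 -5.2485] yaw -8.774775205710938e-05 pitch 0.039070227404952015
wells (frame mm) [[-20.6, -44.4], [-20.6, -5.2], [-20.5, 33.8], [18.5, -44.4], [18.5, -5.3], [18.5, 33.8]] [15836. 15829. 15772. 15786. 15752. 15746.]
centre mm [-1.0431 -5.2794] yaw -0.0006298313875852755 pitch 0.03906370186760147
wells (frame mm) [[-25.4, -41.3], [-21.3, -1.0], [-19.6, 37.2]] [10234. 13942. 15911.]
```

Request:
move_arm --steps '[{"x":0,"y":0.001,"z":0,"roll":0,"grip":255},{"x":0,"y":0.001,"z":0,"roll":0,"grip":255},{"x":0,"y":0,"z":0,"roll":0,"grip":255},{"x":0,"y":-0.01,"z":0,"roll":0,"grip":255},{"x":0,"y":-0.012,"z":0,"roll":0,"grip":255},{"x":0,"y":0,"z":-0.04,"roll":0,"grip":255},{"x":0,"y":0,"z":-0.04,"roll":0,"grip":255},{"x":-0.035,"y":0.01,"z":-0.02,"roll":0,"grip":255},{"x":-0.03,"y":0.01,"z":0,"roll":0,"grip":255},{"x":-0.02,"y":0,"z":0,"roll":0,"grip":255}]'

```text
time_s: 9.62
tcp_pos: [0.5453, -0.3473, 0.1475]
tool_rot: [[-1.0, 0.009, 0.005], [0.009, 1.0, 0.0], [-0.005, 0.0, -1.0]]
contact_force: [1.2, 0.3, -1.1]
opening: 0.0007
finger_force: 0.0
```

```bash
python3 - <<'E'
from h import *
im,s=wsnap('w6'); plate(im,s)
E
```

```text
9.6167 [ 0.5453 -0.3473  0.1475] phi -0.00919379092127233 F [ 1.1671  0.2529 -1.0992] open 0.0006814325970457877 2.3266043676313215
wells (frame mm) [[-20.2, -39.8], [-20.1, -0.7], [-20.0, 38.5], [18.8, -39.9], [19.0, -0.9], [19.1, 38.3]] [15784. 15811. 15790. 15763. 15834. 15801.]
centre mm [-0.5538 -0.7234] yaw -0.003863070057848662 pitch 0.039100665408505236
```

Request:
move_arm --steps '[{"x":0.016,"y":-0.0255,"z":0,"roll":0,"grip":255},{"x":0.016,"y":-0.0255,"z":0,"roll":0,"grip":255},{"x":0,"y":0,"z":0,"roll":0,"grip":255},{"x":0,"y":0,"z":0.03,"roll":0,"grip":255},{"x":0,"y":0,"z":0.03,"roll":0,"grip":255},{"x":0,"y":0,"z":0.025,"roll":0,"grip":255},{"x":0,"y":0,"z":0.004,"roll":0,"grip":255},{"x":0,"y":0,"z":0.004,"roll":0,"grip":255},{"x":0,"y":0,"z":0.003,"roll":0,"grip":255},{"x":0,"y":0,"z":0,"roll":0,"grip":255}]'

```text
time_s: 10.5
tcp_pos: [0.5085, -0.4006, 0.0507]
tool_rot: [[-1.0, 0.013, 0.001], [0.013, 1.0, -0.001], [-0.001, -0.001, -1.0]]
contact_force: [-2.1, 0.1, 2.4]
opening: 0.0006
finger_force: 1.0
```

Request:
move_arm --steps '[{"x":-0.004,"y":0.002,"z":0,"roll":0,"grip":255},{"x":0,"y":0,"z":0.001,"roll":0,"grip":255},{"x":0,"y":0,"z":0.001,"roll":0,"grip":255},{"x":0,"y":0,"z":0.001,"roll":0,"grip":255},{"x":0,"y":0,"z":0.001,"roll":0,"grip":255},{"x":0,"y":0,"z":0.001,"roll":0,"grip":255},{"x":0,"y":0,"z":0,"roll":0,"grip":255},{"x":0,"y":0,"z":0,"roll":0,"grip":255},{"x":0,"y":0,"z":0,"roll":0,"grip":255},{"x":0,"y":0,"z":0,"roll":0,"grip":255}]'

```text
time_s: 11.33
tcp_pos: [0.5139, -0.3982, 0.0472]
tool_rot: [[-1.0, 0.012, 0.003], [0.012, 1.0, -0.001], [-0.003, -0.001, -1.0]]
contact_force: [-1.3, 4.1, 20.2]
opening: 0.0007
finger_force: 10.3
```

Request:
move_arm --steps '[{"x":0,"y":0,"z":-0.02,"roll":0,"grip":255},{"x":0,"y":0,"z":-0.03,"roll":0,"grip":255},{"x":0,"y":0,"z":-0.04,"roll":-0.1,"grip":255},{"x":0,"y":0.035,"z":-0.03,"roll":-0.1,"grip":180},{"x":0,"y":0.04,"z":0,"roll":-0.1,"grip":180},{"x":0,"y":0.04,"z":0,"roll":-0.1,"grip":180},{"x":0,"y":0.04,"z":0,"roll":0,"grip":130},{"x":0,"y":0.04,"z":0,"roll":0,"grip":130},{"x":0,"y":0.04,"z":0,"roll":0,"grip":130},{"x":0,"y":0,"z":0,"roll":0,"grip":130}]'

```text
time_s: 12.17
tcp_pos: [0.4431, -0.1705, 0.161]
tool_rot: [[-0.924, -0.384, -0.002], [-0.384, 0.924, 0.005], [-0.0, 0.005, -1.0]]
contact_force: [1.3, -0.1, -0.4]
opening: 0.038
finger_force: 0.0
```

```bash
python3 - <<'E'
from h import *
im,s=wsnap('w7')
# plate check from top too
for z in(0,.1,.185,.25): print(z,'top150',at('top',(150,220),z)[:2],'top120',at('top',(120,268),z)[:2])
for uv in((330,147),(330,118),(330,68),(278,110)): 
    o,d=ray('side',uv); 
    for y in(.45,.5,.6,.7): X=o+d*(y-o[1])/d[1]; print(uv,y,X)
# marker green cap & white body in wrist image: green blob
hsv=cv2.cvtColor(im,cv2.COLOR_BGR2HSV); g=cv2.inRange(hsv,(40,100,40),(85,255,255))
N,L,st,ce=cv2.connectedComponentsWithStats(g)
for i in range(1,N):
    if st[i,4]>30: print('green',ce[i],st[i],at('wrist',ce[i],.008,s))
E
```

```text
12.1667 [ 0.4431 -0.1705  0.161 ] phi 0.3936036408307972 F [ 1.259  -0.0878 -0.3534] open 0.037967793865159034 2.25200367929702
0 top150 [0.504  0.4588] top120 [0.3679 0.5343]
0.1 top150 [0.4902 0.4164] top120 [0.3656 0.4856]
0.185 top150 [0.4785 0.3804] top120 [0.3636 0.4441]
0.25 top150 [0.4695 0.3528] top120 [0.3621 0.4124]
(330, 147) 0.45 [0.5663 0.45   0.0237]
(330, 147) 0.5 [ 0.567   0.5    -0.0005]
(330, 147) 0.6 [ 0.5683  0.6    -0.049 ]
(330, 147) 0.7 [ 0.5696  0.7    -0.0974]
(330, 118) 0.45 [0.5621 0.45   0.1352]
(330, 118) 0.5 [0.5626 0.5    0.1151]
(330, 118) 0.6 [0.5637 0.6    0.0748]
(330, 118) 0.7 [0.5647 0.7    0.0344]
(330, 68) 0.45 [0.5557 0.45   0.3078]
(330, 68) 0.5 [0.556  0.5    0.2939]
(330, 68) 0.6 [0.5565 0.6    0.2662]
(330, 68) 0.7 [0.5571 0.7    0.2385]
(278, 110) 0.45 [0.3809 0.45   0.1589]
(278, 110) 0.5 [0.3748 0.5    0.1396]
(278, 110) 0.6 [0.3626 0.6    0.101 ]
(278, 110) 0.7 [0.3505 0.7    0.0624]
green [379.0735 173.6066] [373 153  12  40 422] [ 0.3989 -0.1138  0.008 ]
green [ 80.1315 176.4195] [ 67 167  27  21 441] [ 0.5314 -0.4254  0.008 ]
```

Request:
move_arm --steps '[{"x":-0.013,"y":0.035,"z":0,"roll":-0.006,"grip":130},{"x":-0.013,"y":0.0355,"z":0,"roll":0,"grip":130},{"x":0,"y":0,"z":0.035,"roll":0,"grip":130},{"x":0,"y":0,"z":0.035,"roll":0,"grip":130},{"x":0,"y":0,"z":0.035,"roll":0,"grip":130},{"x":0,"y":0,"z":0.03,"roll":0,"grip":130},{"x":0,"y":0,"z":0.015,"roll":0,"grip":130},{"x":0,"y":0,"z":0.006,"roll":0,"grip":130},{"x":0,"y":0,"z":0,"roll":0,"grip":130},{"x":0,"y":0,"z":0,"roll":0,"grip":255}]'

```text
time_s: 13.05
tcp_pos: [0.4432, -0.1031, 0.0062]
tool_rot: [[-0.924, -0.382, 0.0], [-0.382, 0.924, -0.001], [0.0, -0.001, -1.0]]
contact_force: [-0.2, -0.5, 0.3]
opening: 0.0405
finger_force: 0.0
```

Request:
move_arm --steps '[{"x":0,"y":0,"z":0,"roll":0,"grip":255},{"x":0,"y":0,"z":0,"roll":0,"grip":255},{"x":0,"y":0,"z":0,"roll":0,"grip":255},{"x":0,"y":0,"z":0,"roll":0,"grip":255},{"x":0,"y":0,"z":-0.02,"roll":0,"grip":255},{"x":0,"y":0,"z":-0.02,"roll":0,"grip":255},{"x":0,"y":0,"z":-0.02,"roll":0,"grip":255},{"x":0,"y":0,"z":0,"roll":0.1,"grip":255},{"x":0,"y":0,"z":0,"roll":0.1,"grip":255},{"x":0,"y":0,"z":0,"roll":0.1,"grip":255}]'

```text
time_s: 13.88
tcp_pos: [0.4432, -0.1022, 0.0665]
tool_rot: [[-0.996, -0.088, 0.002], [-0.088, 0.996, 0.001], [-0.002, 0.0, -1.0]]
contact_force: [0.2, 0.2, -0.2]
opening: 0.0141
finger_force: 30.0
```

Request:
move_arm --steps '[{"x":0,"y":0,"z":0,"roll":0.1,"grip":255},{"x":0,"y":0,"z":0,"roll":0.1,"grip":255},{"x":-0.0046,"y":0.0255,"z":0,"roll":0,"grip":255},{"x":-0.0046,"y":0.0255,"z":0,"roll":0,"grip":255},{"x":-0.0046,"y":0.0255,"z":0,"roll":0,"grip":255},{"x":-0.0046,"y":0.0255,"z":0,"roll":0,"grip":255},{"x":0,"y":0,"z":0,"roll":0,"grip":255},{"x":0,"y":0,"z":0.013,"roll":0,"grip":255},{"x":0,"y":0,"z":0.013,"roll":0,"grip":255},{"x":0,"y":0,"z":0,"roll":0,"grip":255}]'

```text
time_s: 14.72
tcp_pos: [0.4705, -0.0031, 0.0382]
tool_rot: [[-0.994, 0.106, -0.003], [0.106, 0.994, -0.001], [0.002, -0.001, -1.0]]
contact_force: [-0.2, 0.1, 0.5]
opening: 0.0142
finger_force: 30.0
```

```bash
python3 - <<'E'
from h import *
im,s=wsnap('w8'); cv2.imwrite('pics/w8c.png',cv2.resize(im[0:240],None,fx=1.25,fy=1.25))
E
```

```text
14.7167 [ 0.4705 -0.0031  0.0382] phi -0.10641096505758096 F [-0.2421  0.0602  0.4595] open 0.01420805840176557 1.4864619870662947
```

View pics/w8c.png

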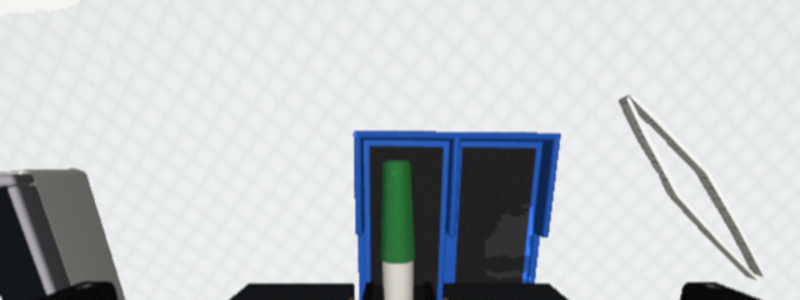

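```bash
python3 - <<'E'
from h import *
s=ld('w8'); A=lambda u,v,z:at('wrist',(u/1.25,v/1.25),z,s)
T=[A(355,132,.018),A(559,134,.018)]; print('tray near corners',T)
y=(T[1]-T[0])[:2]; L=np.linalg.norm(y); y/=L; x=np.array([y[1],-y[0]]); print('width',L,'yaw',np.arctan2(-y[0],y[1]))
c=(T[0]+T[1])[:2]/2+x*.086; print('tray centre',c,'slotR',c-.025*y,'slotL',c+.025*y)
tip=A(397,160,.040); print('tip',tip,'mk centre along',tip[:2]+x*.0675)
F=[A(625,97,.005),A(760,277,.005)]; d=(F[1]-F[0])[:2]; print('forceps ends',F,np.linalg.norm(d),'centre',(F[0]+F[1])/2,'phi',np.arctan2(d[1],d[0])); print(A(666,190,.005),A(707,175,.005))
E
```

```text
tray near corners [array([ 0.3859, -0.0158,  0.018 ]), array([0.3976, 0.0843, 0.018 ])]
width 0.1008029903636216 yaw -0.11624931938917102
tray centre [0.4772 0.0243] slotR [ 0.4743 -0.0006] slotL [0.4801 0.0491]
tip [0.4015 0.0035 0.04  ] mk centre along [ 0.4685 -0.0044]
forceps ends [array([0.3827, 0.1237, 0.005 ]), array([0.4901, 0.2077, 0.005 ])] 0.13631072323774576 centre [0.4364 0.1657 0.005 ] phi 0.6635672287362042
[0.4331 0.1487 0.005 ] [0.4273 0.1702 0.005 ]
```

Request:
move_arm --steps '[{"x":-0.004,"y":0.002,"z":0,"roll":0.008,"grip":255},{"x":0,"y":0,"z":0.01,"roll":0,"grip":255},{"x":0,"y":0,"z":0.01,"roll":0,"grip":255},{"x":0,"y":0,"z":0.008,"roll":0,"grip":255},{"x":0,"y":0,"z":0,"roll":0,"grip":255},{"x":0,"y":0,"z":0,"roll":0,"grip":170},{"x":0,"y":0,"z":0,"roll":0,"grip":170},{"x":0,"y":0,"z":0,"roll":0,"grip":170},{"x":0,"y":0,"z":-0.005,"roll":0,"grip":170},{"x":0,"y":0,"z":-0.015,"roll":0,"grip":170}]'

```text
time_s: 15.6
tcp_pos: [0.4748, -0.0015, 0.0308]
tool_rot: [[-0.993, 0.114, -0.003], [0.115, 0.993, -0.001], [0.003, -0.001, -1.0]]
contact_force: [-0.8, -0.3, 0.7]
opening: 0.0281
finger_force: 0.0
```

Request:
move_arm --steps '[{"x":0,"y":0,"z":-0.03,"roll":0,"grip":170},{"x":0,"y":0,"z":-0.03,"roll":0,"grip":170},{"x":0.0143,"y":0.0404,"z":0,"roll":0,"grip":90},{"x":0.0143,"y":0.0404,"z":0,"roll":0,"grip":90},{"x":0.0143,"y":0.0404,"z":0,"roll":0,"grip":90},{"x":0.0143,"y":0.0404,"z":0,"roll":0,"grip":90},{"x":0,"y":0,"z":0,"roll":-0.11,"grip":90},{"x":0,"y":0,"z":0,"roll":-0.11,"grip":90},{"x":0,"y":0,"z":0,"roll":-0.11,"grip":90},{"x":0,"y":0,"z":0,"roll":-0.11,"grip":90}]'

```text
time_s: 16.43
tcp_pos: [0.4388, 0.1614, 0.0922]
tool_rot: [[-0.946, -0.325, 0.001], [-0.325, 0.946, 0.0], [-0.001, 0.0, -1.0]]
contact_force: [0.5, -0.4, -0.4]
opening: 0.0562
finger_force: 0.0
```

Request:
move_arm --steps '[{"x":0,"y":0,"z":0,"roll":-0.112,"grip":90},{"x":0,"y":0,"z":0,"roll":-0.112,"grip":90},{"x":0,"y":0,"z":0,"roll":-0.111,"grip":90},{"x":0,"y":0,"z":0.02,"roll":0,"grip":90},{"x":0,"y":0,"z":0.02,"roll":0,"grip":90},{"x":0,"y":0,"z":0,"roll":0,"grip":90},{"x":0,"y":0,"z":0,"roll":0,"grip":90},{"x":0,"y":0,"z":0,"roll":0,"grip":90},{"x":0,"y":0,"z":0,"roll":0,"grip":90},{"x":0,"y":0,"z":0,"roll":0,"grip":90}]'

```text
time_s: 17.27
tcp_pos: [0.4395, 0.1615, 0.0528]
tool_rot: [[-0.79, -0.613, 0.001], [-0.613, 0.79, 0.001], [-0.002, -0.0, -1.0]]
contact_force: [0.2, 0.3, -0.0]
opening: 0.0561
finger_force: 0.0
```

```bash
python3 - <<'E'
from h import *
im,s=wsnap('w9')
for p in((.3827,.1237),(.4901,.2077),(.4364,.1657)): print(proj('wrist',[*p,.005],s))
E
```

```text
17.2667 [0.4395 0.1615 0.0528] phi 0.6601724405551109 F [ 0.1855  0.296  -0.018 ] open 0.056147498435758836 1.8412813089914266
[325.2979 129.8021]
[324.9448 295.4771]
[325.1074 219.1707]
```

Request:
move_arm --steps '[{"x":0,"y":0.005,"z":0.02,"roll":0,"grip":90},{"x":0,"y":0,"z":0.018,"roll":0,"grip":90},{"x":0,"y":0,"z":0.011,"roll":0,"grip":90},{"x":0,"y":0,"z":0,"roll":0,"grip":255},{"x":0,"y":0,"z":0,"roll":0,"grip":255},{"x":0,"y":0,"z":0,"roll":0,"grip":255},{"x":0,"y":0,"z":0,"roll":0,"grip":255},{"x":0,"y":0,"z":0,"roll":0,"grip":255},{"x":0,"y":0,"z":-0.02,"roll":0,"grip":255},{"x":0,"y":0,"z":-0.03,"roll":0,"grip":255}]'

```text
time_s: 18.15
tcp_pos: [0.434, 0.1641, 0.0516]
tool_rot: [[-0.79, -0.613, -0.004], [-0.613, 0.79, -0.003], [0.005, 0.0, -1.0]]
contact_force: [-0.0, 0.9, 0.3]
opening: 0.0176
finger_force: 0.0
```

```bash
python3 - <<'E'
from h import *
im,s=wsnap('w10'); print(s['finger_force']); cv2.imwrite('pics/w10c.png',cv2.resize(im[60:240,150:500],None,fx=2,fy=2))
E
```

```text
18.15 [0.434  0.1641 0.0516] phi 0.660136818459505 F [-0.025   0.9319  0.343 ] open 0.017645984499302513 1.8282359959283805
0.0
```

View pics/w10c.png

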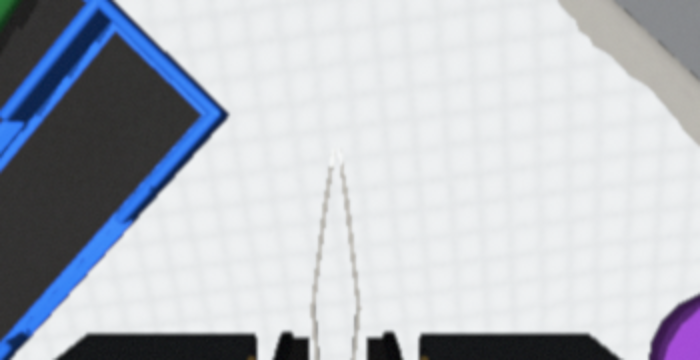

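```bash
python3 - <<'E'
from h import *
s=ld('w10'); R=s['tool_rot']
for u,v in((336,158),(313,310),(357,310)):
    X=at('wrist',(u/2+150,v/2+60),.005,s); print(X, R.T@(X-s['tcp_pos']))
E
```

```text
[0.3854 0.126  0.005 ] [ 0.0616 -0.0003  0.0469]
[0.4366 0.1543 0.005 ] [ 0.0037 -0.0093  0.0467]
[0.4261 0.1679 0.005 ] [0.0037 0.0078 0.0467]
```

Request:
move_arm --steps '[{"x":0,"y":0,"z":0,"roll":0,"grip":110},{"x":0,"y":0,"z":0,"roll":0,"grip":110},{"x":0,"y":0,"z":0,"roll":0,"grip":110},{"x":0,"y":0,"z":0,"roll":0,"grip":110},{"x":0,"y":0,"z":0,"roll":0,"grip":110},{"x":0,"y":0,"z":0,"roll":0,"grip":110},{"x":0,"y":0,"z":0,"roll":0,"grip":110},{"x":0,"y":0,"z":0,"roll":0,"grip":110},{"x":0,"y":0,"z":0,"roll":0,"grip":110},{"x":0,"y":0,"z":0,"roll":0,"grip":110}]'

```text
time_s: 19.03
tcp_pos: [0.4358, 0.165, 0.0526]
tool_rot: [[-0.79, -0.613, -0.0], [-0.613, 0.79, -0.0], [0.0, -0.0, -1.0]]
contact_force: [-0.1, -0.1, 0.5]
opening: 0.0495
finger_force: 0.0
```

Request:
move_arm --steps '[{"x":-0.004,"y":-0.001,"z":0.02,"roll":0,"grip":110},{"x":0,"y":0,"z":0.018,"roll":0,"grip":110},{"x":0,"y":0,"z":0.01,"roll":0,"grip":110},{"x":0,"y":0,"z":0,"roll":0,"grip":255},{"x":0,"y":0,"z":0,"roll":0,"grip":255},{"x":0,"y":0,"z":0,"roll":0,"grip":255},{"x":0,"y":0,"z":0,"roll":0,"grip":255},{"x":0,"y":0,"z":0,"roll":0,"grip":255},{"x":0,"y":0,"z":0,"roll":0,"grip":255},{"x":0,"y":0,"z":0,"roll":0,"grip":255}]'

```text
time_s: 19.87
tcp_pos: [0.4399, 0.167, 0.0053]
tool_rot: [[-0.79, -0.613, 0.001], [-0.613, 0.79, 0.001], [-0.001, 0.0, -1.0]]
contact_force: [-1.4, -0.1, 4.8]
opening: 0.0187
finger_force: 30.0
```

Request:
move_arm --steps '[{"x":0,"y":0,"z":0,"roll":0,"grip":255},{"x":0,"y":0,"z":0,"roll":0,"grip":255},{"x":0,"y":0,"z":0,"roll":0,"grip":255},{"x":0,"y":0,"z":0,"roll":0,"grip":255},{"x":0,"y":0,"z":0,"roll":0,"grip":255},{"x":0,"y":0,"z":-0.015,"roll":0,"grip":255},{"x":0,"y":0,"z":-0.02,"roll":0,"grip":255},{"x":0,"y":0,"z":-0.02,"roll":0,"grip":255},{"x":0,"y":0,"z":0,"roll":0,"grip":255},{"x":0,"y":0,"z":0,"roll":0,"grip":255}]'

```text
time_s: 20.7
tcp_pos: [0.4402, 0.1672, 0.0605]
tool_rot: [[-0.79, -0.613, 0.002], [-0.613, 0.79, 0.001], [-0.002, -0.0, -1.0]]
contact_force: [-0.1, -0.9, -1.4]
opening: 0.0189
finger_force: 30.0
```

Request:
move_arm --steps '[{"x":0,"y":0,"z":0,"roll":0.111,"grip":255},{"x":0,"y":0,"z":0,"roll":0.111,"grip":255},{"x":0,"y":0,"z":0,"roll":0.111,"grip":255},{"x":0,"y":0,"z":0,"roll":0.111,"grip":255},{"x":0,"y":0,"z":0,"roll":0.111,"grip":255},{"x":0,"y":0,"z":0,"roll":0.11,"grip":255},{"x":0,"y":0,"z":0,"roll":0.11,"grip":255},{"x":0,"y":0,"z":0,"roll":0,"grip":255},{"x":0,"y":0,"z":0,"roll":0,"grip":255},{"x":0,"y":0,"z":0,"roll":0,"grip":255}]'

```text
time_s: 21.53
tcp_pos: [0.4392, 0.1665, 0.0591]
tool_rot: [[-0.994, 0.111, -0.001], [0.111, 0.994, -0.001], [0.001, -0.001, -1.0]]
contact_force: [-0.5, -0.6, -0.3]
opening: 0.0188
finger_force: 30.0
```

```bash
python3 - <<'E'
from h import *
im,s=wsnap('w11'); print(s['finger_force'])
# tip: compare columns near centre; forceps grey on light bench -> local contrast
g=cv2.cvtColor(im,cv2.COLOR_BGR2GRAY).astype(float)
for v in range(70,225,8): 
    r=g[v,260:380]; print(v,''.join('#' if x<150 else '+' if x<190 else '.' for x in r))
E
```

```text
21.5333 [0.4392 0.1665 0.0591] phi -0.11106073565397018 F [-0.482  -0.628  -0.3154] open 0.018837495306920096 1.0672555500301437
29.996733963489532
70 ........................................................................................................................
78 ........................................................................................................................
86 ........................................................................................................................
94 ........................................................................................................................
102 ........................................................................................................................
110 ........................................................................................................................
118 ........................................................................................................................
126 ........................................................+++.+++..............
[... 843 characters left out ...]
...+++................+++..................................................
190 ...............................................+++..................++..................................................
198 ..............................................+++....................+++................................................
206 .............................................+++......................+++...............................................
214 ............................................+++........................+++..............................................
222 ...........................................+++..........................+++.............................................
```

Request:
move_arm --steps '[{"x":-0.0144,"y":-0.0283,"z":0,"roll":0.004,"grip":255},{"x":-0.0144,"y":-0.0283,"z":0,"roll":0,"grip":255},{"x":-0.0144,"y":-0.0283,"z":0,"roll":0,"grip":255},{"x":-0.0144,"y":-0.0283,"z":0,"roll":0,"grip":255},{"x":0,"y":0,"z":0,"roll":0,"grip":255},{"x":0,"y":0,"z":0.015,"roll":0,"grip":255},{"x":0,"y":0,"z":0.015,"roll":0,"grip":255},{"x":0,"y":0,"z":0,"roll":0,"grip":255},{"x":0,"y":0,"z":0,"roll":0,"grip":255},{"x":0,"y":0,"z":0,"roll":0,"grip":255}]'

```text
time_s: 22.42
tcp_pos: [0.4836, 0.0477, 0.0302]
tool_rot: [[-0.993, 0.118, 0.0], [0.118, 0.993, -0.0], [-0.0, -0.0, -1.0]]
contact_force: [0.4, -0.5, -0.2]
opening: 0.0186
finger_force: 30.0
```

Request:
move_arm --steps '[{"x":0,"y":0,"z":0.01,"roll":0,"grip":255},{"x":0,"y":0,"z":0.007,"roll":0,"grip":255},{"x":0,"y":0,"z":0.0035,"roll":0,"grip":255},{"x":0,"y":0,"z":0,"roll":0,"grip":255},{"x":0,"y":0,"z":0,"roll":0,"grip":165},{"x":0,"y":0,"z":0,"roll":0,"grip":165},{"x":0,"y":0,"z":0,"roll":0,"grip":165},{"x":0,"y":0,"z":-0.005,"roll":0,"grip":165},{"x":0,"y":0,"z":-0.02,"roll":0,"grip":165},{"x":0,"y":0,"z":-0.03,"roll":0,"grip":165}]'

```text
time_s: 23.25
tcp_pos: [0.4815, 0.047, 0.0632]
tool_rot: [[-0.993, 0.119, -0.004], [0.119, 0.993, -0.002], [0.004, -0.003, -1.0]]
contact_force: [0.3, 0.6, 0.6]
opening: 0.0301
finger_force: 0.0
```

Request:
move_arm --steps '[{"x":0,"y":0,"z":-0.036,"roll":-0.116,"grip":255},{"x":0,"y":0,"z":-0.036,"roll":-0.116,"grip":255},{"x":0,"y":0,"z":-0.036,"roll":-0.116,"grip":255},{"x":0,"y":0,"z":0,"roll":-0.116,"grip":255},{"x":0,"y":0,"z":0,"roll":-0.116,"grip":255},{"x":0,"y":0,"z":0,"roll":-0.116,"grip":255},{"x":0,"y":0,"z":0,"roll":-0.116,"grip":255},{"x":0,"y":0,"z":0,"roll":-0.116,"grip":255},{"x":0,"y":0,"z":0,"roll":-0.116,"grip":255},{"x":0,"y":0,"z":0,"roll":-0.116,"grip":255}]'

```text
time_s: 24.08
tcp_pos: [0.4834, 0.0474, 0.1726]
tool_rot: [[-0.5, -0.866, 0.0], [-0.866, 0.5, 0.0], [-0.0, -0.0, -1.0]]
contact_force: [-0.4, 0.6, 0.0]
opening: 0.0004
finger_force: 0.0
```

Request:
move_arm --steps '[{"x":0,"y":0,"z":0,"roll":-0.1165,"grip":255},{"x":0,"y":0,"z":0,"roll":-0.1165,"grip":255},{"x":0,"y":0,"z":0,"roll":-0.1165,"grip":255},{"x":0,"y":0,"z":0,"roll":-0.1165,"grip":255},{"x":-0.0359,"y":0.0101,"z":0,"roll":0,"grip":255},{"x":-0.0359,"y":0.0101,"z":0,"roll":0,"grip":255},{"x":-0.0359,"y":0.0101,"z":0,"roll":0,"grip":255},{"x":-0.0359,"y":0.0101,"z":0,"roll":0,"grip":255},{"x":-0.0359,"y":0.0101,"z":0,"roll":0,"grip":255},{"x":0,"y":0,"z":0,"roll":0,"grip":255}]'

```text
time_s: 24.92
tcp_pos: [0.4902, 0.2386, 0.165]
tool_rot: [[-0.31, -0.951, -0.006], [-0.951, 0.31, -0.016], [0.017, 0.001, -1.0]]
contact_force: [-1.5, -0.1, -0.1]
opening: 0.0005
finger_force: 0.0
```

```bash
python3 - <<'E'
from h import *
im,s=wsnap('w12')
# tray check: forceps/marker, also top image measurements: dishes red blobs, plate
t=get_image('top'); cv2.imwrite('pics/t12.png',t)
hsv=cv2.cvtColor(t,cv2.COLOR_BGR2HSV); m=cv2.inRange(hsv,(0,60,90),(8,200,255))|cv2.inRange(hsv,(172,60,90),(180,200,255))
N,L,st,ce=cv2.connectedComponentsWithStats(m)
for i in range(1,N):
    if st[i,4]>60: print(ce[i],st[i,4],at('top',ce[i],.016)[:2],at('top',ce[i],.126)[:2])
g=plate(cv2.imread('pics/t12.png'),None,'top')
E
```

```text
24.9167 [0.4902 0.2386 0.165 ] phi 1.2557183549003341 F [-1.5461 -0.061  -0.0982] open 0.0005128629519984945 2.27274187739763
[173.8299 270.3141] 15389 [0.36   0.3756] [0.3581 0.3361]
[256.2955 203.8364] 220 [0.5457 0.1498] [0.5264 0.1316]
[341.6825 205.1517] 211 [ 0.5397 -0.0947] [ 0.521  -0.0899]
[311.2896 377.2177] 2255 [ 0.078  -0.0063] [ 0.1027 -0.0098]
[232.188  390.6557] 819 [0.0459 0.2026] [0.0737 0.1794]
wells (frame mm) [[-21.2, -39.5], [-21.1, -0.3], [-20.9, 38.7], [17.9, -39.6], [18.0, -0.6], [18.2, 38.6]] [14810. 14826. 14899. 14810. 14671. 15018.]
centre mm [-1.5176 -0.444 ] yaw -0.0034091865934104647 pitch 0.03907911663942719
```

Request:
move_arm --steps '[{"x":-0.018,"y":0.025,"z":-0.002,"roll":0,"grip":255},{"x":-0.018,"y":0.025,"z":-0.002,"roll":0,"grip":255},{"x":-0.018,"y":0.025,"z":0,"roll":0,"grip":255},{"x":-0.018,"y":0.024,"z":0,"roll":0,"grip":255},{"x":0,"y":0,"z":0,"roll":-0.084,"grip":255},{"x":0,"y":0,"z":0,"roll":-0.084,"grip":255},{"x":0,"y":0,"z":0,"roll":-0.084,"grip":255},{"x":0,"y":0,"z":0,"roll":0,"grip":255},{"x":0,"y":0,"z":0,"roll":0,"grip":255},{"x":0,"y":0,"z":0,"roll":0,"grip":255}]'

```text
time_s: 25.85
tcp_pos: [0.4212, 0.3294, 0.1676]
tool_rot: [[-0.076, -0.997, -0.006], [-0.997, 0.076, -0.019], [0.02, 0.004, -1.0]]
contact_force: [0.3, 0.3, 0.7]
opening: 0.0006
finger_force: 0.0
```

```bash
python3 - <<'E'
from h import *
im,s=wsnap('w13'); R=s['tool_rot']
B=lambda x,y=0:np.array([.544+.998*x+.064*y,.3305-.064*x+.998*y])
t=B(-.125); d=np.array([*t,.117])-s['tcp_pos']; print('tool delta',R.T@d, 'push dir',R.T@[.998,-.064,0])
cv2.imwrite('pics/w13c.png',cv2.resize(im,None,fx=1.25,fy=1.25))
E
```

```text
25.85 [0.4212 0.3294 0.1676] phi 1.4950672966263052 F [0.2831 0.2884 0.6643] open 0.0006410159942166439 2.2860772310132145
tool delta [-0.01    0.0024  0.0504] push dir [-0.0116 -1.     -0.0043]
```

View pics/w13c.png

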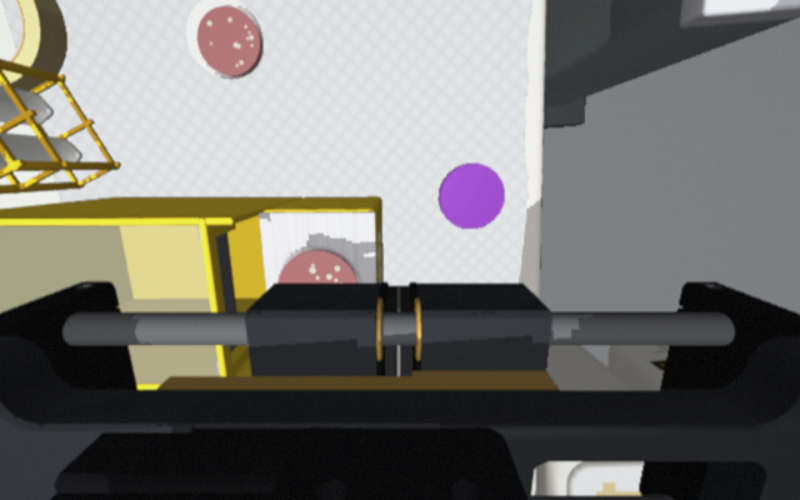

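```bash
python3 - <<'E'
from h import *
s=ld('w13'); A=lambda u,v,z:at('wrist',(u/1.25,v/1.25),z,s)
print('ledge corner',A(380,198,.11),'exp .4309 .2856; dish3 top edge',A(318,250,.126),'lintel',A(228,219,.146),'d1',A(226,41,.016))
E
```

```text
ledge corner [0.4282 0.2815 0.11  ] exp .4309 .2856; dish3 top edge [0.4672 0.3082 0.126 ] lintel [0.5075 0.2834 0.146 ] d1 [0.5459 0.1546 0.016 ]
```

Request:
move_arm --steps '[{"x":-0.005,"y":0.006,"z":0,"roll":0,"grip":255},{"x":-0.005,"y":0,"z":0,"roll":0,"grip":255},{"x":0,"y":0,"z":0.02,"roll":0,"grip":255},{"x":0,"y":0,"z":0.02,"roll":0,"grip":255},{"x":0,"y":0,"z":0.01,"roll":0,"grip":255},{"x":0,"y":0,"z":0,"roll":0,"grip":255},{"x":0,"y":0,"z":0,"roll":0,"grip":255},{"x":0,"y":0,"z":0,"roll":0,"grip":255},{"x":0,"y":0,"z":0,"roll":0,"grip":255},{"x":0,"y":0,"z":0,"roll":0,"grip":255}]'

```text
time_s: 26.73
tcp_pos: [0.4156, 0.3402, 0.1182]
tool_rot: [[-0.071, -0.997, -0.005], [-0.997, 0.071, -0.018], [0.018, 0.003, -1.0]]
contact_force: [0.2, -0.8, 0.2]
opening: 0.0005
finger_force: 0.0
```

Request:
move_arm --steps '[{"x":0,"y":-0.0105,"z":0,"roll":0,"grip":255},{"x":0,"y":-0.0105,"z":0,"roll":0,"grip":255},{"x":0,"y":-0.0105,"z":0,"roll":0,"grip":255},{"x":0,"y":-0.0105,"z":0,"roll":0,"grip":255},{"x":0,"y":-0.0105,"z":0,"roll":0,"grip":255},{"x":0,"y":-0.0105,"z":0,"roll":0,"grip":255},{"x":0,"y":-0.0105,"z":0,"roll":0,"grip":255},{"x":0,"y":-0.004,"z":0,"roll":0,"grip":255},{"x":0,"y":-0.003,"z":0,"roll":0,"grip":255},{"x":0,"y":-0.002,"z":0,"roll":0,"grip":255}]'

```text
time_s: 27.57
tcp_pos: [0.4979, 0.3337, 0.1167]
tool_rot: [[-0.072, -0.997, -0.006], [-0.997, 0.072, -0.019], [0.02, 0.004, -1.0]]
contact_force: [-0.6, 0.1, -0.2]
opening: 0.0005
finger_force: 0.0
```

```bash
cat >> h.py <<'E'
def reds(z=.016):
    t=get_image('top'); hsv=cv2.cvtColor(t,cv2.COLOR_BGR2HSV); m=cv2.inRange(hsv,(0,50,70),(10,200,255))|cv2.inRange(hsv,(170,50,70),(180,200,255))
    N,L,st,ce=cv2.connectedComponentsWithStats(m)
    for i in range(1,N):
        if 40<st[i,4]<600 and ce[i][1]<290: print('red',ce[i],st[i,4],at('top',ce[i],.016)[:2],at('top',ce[i],.126)[:2])
    return t
E
python3 - <<'E'
from h import *
im,s=wsnap('w14'); t=reds(); cv2.imwrite('pics/t14.png',t)
E
```

```text
27.5667 [0.4979 0.3337 0.1167] phi 1.4990510787549463 F [-0.5613  0.1247 -0.2278] open 0.0005328419952329 2.36011708852188
red [295.     125.2069] 58 [0.7818 0.0398] [0.7403 0.032 ]
red [127.1    125.9667] 60 [0.7848 0.5404] [0.743  0.4854]
red [333.5238 131.6905] 42 [ 0.7604 -0.0743] [ 0.7209 -0.0714]
red [157.4058 196.3043] 69 [0.5704 0.4355] [0.5488 0.3904]
red [191.0472 194.5276] 127 [0.5747 0.3386] [0.5527 0.3026]
red [256.3102 203.9633] 245 [0.5454 0.1497] [0.5261 0.1315]
red [341.8035 205.2227] 229 [ 0.5395 -0.095 ] [ 0.5208 -0.0902]
```

Request:
move_arm --steps '[{"x":0,"y":0.02,"z":0,"roll":0,"grip":255},{"x":0,"y":0.02,"z":0,"roll":0,"grip":255},{"x":0,"y":0,"z":-0.02,"roll":0.1,"grip":255},{"x":0,"y":0,"z":-0.02,"roll":0.1,"grip":255},{"x":0,"y":0,"z":-0.02,"roll":0.1,"grip":0},{"x":0,"y":0,"z":0,"roll":0.1,"grip":0},{"x":0.0319,"y":-0.0408,"z":0,"roll":0,"grip":0},{"x":0.0319,"y":-0.0408,"z":0,"roll":0,"grip":0},{"x":0.0319,"y":-0.0408,"z":0,"roll":0,"grip":0},{"x":0.0319,"y":-0.0408,"z":0,"roll":0,"grip":0}]'

```text
time_s: 28.5
tcp_pos: [0.5283, 0.1856, 0.1799]
tool_rot: [[-0.453, -0.892, -0.005], [-0.891, 0.453, -0.019], [0.019, -0.004, -1.0]]
contact_force: [0.8, 0.6, 0.6]
opening: 0.0324
finger_force: 0.0
```

```bash
python3 - <<'E'
from h import *
im,s=wsnap('w15'); t=reds(); cv2.imwrite('pics/t15.png',t); R=s['tool_rot']
hsv=cv2.cvtColor(im,cv2.COLOR_BGR2HSV); m=cv2.inRange(hsv,(0,50,70),(10,200,255))|cv2.inRange(hsv,(170,50,70),(180,200,255))
N,L,st,ce=cv2.connectedComponentsWithStats(m)
for i in range(1,N):
    if st[i,4]>300: print('wred',ce[i],st[i],at('wrist',ce[i],.016,s))
print('tool delta',R.T@(np.array([.5455,.149,.005])-s['tcp_pos']))
E
```

```text
28.5 [0.5283 0.1856 0.1799] phi 1.1009057804790428 F [0.7561 0.5926 0.5942] open 0.032394018221766414 2.242492536183272
red [295.1905 125.4603] 63 [0.781  0.0393] [0.7396 0.0314]
red [127.1    125.9667] 60 [0.7848 0.5404] [0.743  0.4854]
red [227.9194 173.8065] 62 [0.6351 0.2343] [0.6074 0.2081]
red [256.3443 203.9754] 244 [0.5453 0.1496] [0.5261 0.1314]
red [341.8391 205.2391] 230 [ 0.5394 -0.0951] [ 0.5207 -0.0903]
wred [290.9648 170.9716] [ 270  150   43   43 1336] [0.5467 0.1498 0.016 ]
tool delta [ 0.0214 -0.0312  0.1755]
```

Request:
move_arm --steps '[{"x":0.0105,"y":-0.0157,"z":0,"roll":0,"grip":0},{"x":0.0105,"y":-0.0157,"z":0,"roll":0,"grip":0},{"x":0,"y":0,"z":0.035,"roll":0,"grip":0},{"x":0,"y":0,"z":0.035,"roll":0,"grip":0},{"x":0,"y":0,"z":0.035,"roll":0,"grip":0},{"x":0,"y":0,"z":0.03,"roll":0,"grip":0},{"x":0,"y":0,"z":0,"roll":0,"grip":0},{"x":0,"y":0,"z":0,"roll":0,"grip":0},{"x":0,"y":0,"z":0,"roll":0,"grip":0},{"x":0,"y":0,"z":0,"roll":0,"grip":0}]'

```text
time_s: 29.43
tcp_pos: [0.5475, 0.152, 0.0476]
tool_rot: [[-0.454, -0.891, -0.002], [-0.891, 0.454, -0.018], [0.017, -0.006, -1.0]]
contact_force: [0.3, 0.3, 1.2]
opening: 0.0866
finger_force: 0.0
```

Request:
move_arm --steps '[{"x":0.002,"y":0,"z":0.02,"roll":0,"grip":0},{"x":0,"y":0,"z":0.015,"roll":0,"grip":0},{"x":0,"y":0,"z":0.008,"roll":0,"grip":0},{"x":0,"y":0,"z":0,"roll":0,"grip":255},{"x":0,"y":0,"z":0,"roll":0,"grip":255},{"x":0,"y":0,"z":0,"roll":0,"grip":255},{"x":0,"y":0,"z":0,"roll":0,"grip":255},{"x":0,"y":0,"z":0,"roll":0,"grip":255},{"x":0,"y":0,"z":0,"roll":0,"grip":255},{"x":0,"y":0,"z":0,"roll":0,"grip":255}]'

```text
time_s: 30.27
tcp_pos: [0.5454, 0.1489, 0.003]
tool_rot: [[-0.454, -0.891, -0.005], [-0.891, 0.454, -0.019], [0.019, -0.004, -1.0]]
contact_force: [-1.8, -0.2, 6.6]
opening: 0.0596
finger_force: 30.0
```

Request:
move_arm --steps '[{"x":0,"y":0,"z":0,"roll":0,"grip":255},{"x":0,"y":0,"z":0,"roll":0,"grip":255},{"x":0,"y":0,"z":-0.02,"roll":0,"grip":255},{"x":0,"y":0,"z":-0.03,"roll":0,"grip":255},{"x":0,"y":0,"z":-0.04,"roll":0,"grip":255},{"x":0,"y":0,"z":-0.04,"roll":0,"grip":255},{"x":0,"y":0,"z":-0.03,"roll":0,"grip":255},{"x":0,"y":0,"z":0,"roll":0,"grip":255},{"x":0,"y":0,"z":0,"roll":0,"grip":255},{"x":0,"y":0,"z":0,"roll":0,"grip":255}]'

```text
time_s: 31.1
tcp_pos: [0.5452, 0.1516, 0.1614]
tool_rot: [[-0.454, -0.891, -0.007], [-0.891, 0.454, -0.02], [0.02, -0.003, -1.0]]
contact_force: [0.2, 0.2, -1.5]
opening: 0.0593
finger_force: 30.0
```

Request:
move_arm --steps '[{"x":-0.0093,"y":0.0314,"z":-0.005,"roll":0,"grip":255},{"x":-0.0093,"y":0.0314,"z":-0.005,"roll":0,"grip":255},{"x":-0.0093,"y":0.0314,"z":0,"roll":0,"grip":255},{"x":-0.0093,"y":0.0314,"z":0,"roll":0,"grip":255},{"x":0,"y":0,"z":0,"roll":-0.1,"grip":255},{"x":0,"y":0,"z":0,"roll":-0.1,"grip":255},{"x":0,"y":0,"z":0,"roll":-0.1,"grip":255},{"x":0,"y":0,"z":0,"roll":-0.1,"grip":255},{"x":0,"y":0,"z":0,"roll":0,"grip":255},{"x":0,"y":0,"z":0,"roll":0,"grip":255}]'

```text
time_s: 31.93
tcp_pos: [0.4501, 0.2416, 0.1695]
tool_rot: [[-0.074, -0.997, -0.008], [-0.997, 0.075, -0.021], [0.021, 0.006, -1.0]]
contact_force: [0.8, -0.3, -0.3]
opening: 0.0594
finger_force: 30.0
```

```bash
cat >> h.py <<'E'
def delta(t):
    s=ctrl.state(); R=np.array(s['tool_rot']); print('delta',R.T@(np.array(t)-s['tcp_pos']),'t',s['time_s'],s['tcp_pos'],'phi',np.arctan2(-R[0,1],R[1,1]),'q7',s['qpos'][6],'open',s['opening'],'ff',s['finger_force'])
E
python3 -c "
from h import *
delta([.462,.3355,.15])"
```

```text
delta [-0.0949 -0.005   0.0174] t 31.9333 [0.4501 0.2416 0.1695] phi 1.4961695199958407 q7 2.466012635923052 open 0.059434467074367725 ff 29.998063445091248
```

Request:
move_arm --steps '[{"x":-0.0316,"y":-0.0017,"z":0,"roll":0,"grip":255},{"x":-0.0316,"y":-0.0017,"z":0,"roll":0,"grip":255},{"x":-0.0316,"y":-0.0017,"z":0,"roll":0,"grip":255},{"x":0,"y":0,"z":0.018,"roll":0,"grip":255},{"x":0,"y":0,"z":0.018,"roll":0,"grip":255},{"x":0,"y":0,"z":0.008,"roll":0,"grip":255},{"x":0,"y":0,"z":0,"roll":0,"grip":255},{"x":0,"y":0,"z":0,"roll":0,"grip":255},{"x":0,"y":0,"z":0,"roll":0,"grip":255},{"x":0,"y":0,"z":0,"roll":0,"grip":255}]'

```text
time_s: 32.77
tcp_pos: [0.463, 0.3355, 0.1262]
tool_rot: [[-0.072, -0.997, -0.004], [-0.997, 0.072, -0.018], [0.019, 0.003, -1.0]]
contact_force: [0.0, 0.1, -0.1]
opening: 0.0592
finger_force: 30.0
```

Request:
move_arm --steps '[{"x":0,"y":0,"z":0.006,"roll":0,"grip":255},{"x":0,"y":0,"z":0.0055,"roll":0,"grip":255},{"x":0,"y":0,"z":0,"roll":0,"grip":255},{"x":0,"y":0,"z":0,"roll":0,"grip":60},{"x":0,"y":0,"z":0,"roll":0,"grip":60},{"x":0,"y":0,"z":0,"roll":0,"grip":60},{"x":0,"y":0,"z":-0.01,"roll":0,"grip":60},{"x":0,"y":0,"z":-0.02,"roll":0,"grip":60},{"x":0,"y":0,"z":-0.02,"roll":0,"grip":255},{"x":0,"y":0.02,"z":0,"roll":0,"grip":255}]'

```text
time_s: 33.6
tcp_pos: [0.4469, 0.3379, 0.1683]
tool_rot: [[-0.075, -0.997, 0.0], [-0.997, 0.075, -0.016], [0.016, -0.001, -1.0]]
contact_force: [-0.8, -0.8, 0.3]
opening: 0.0598
finger_force: 0.0
```

Request:
move_arm --steps '[{"x":0,"y":0.02,"z":0,"roll":0,"grip":255},{"x":0,"y":0.015,"z":0,"roll":0,"grip":255},{"x":0,"y":0,"z":0,"roll":0,"grip":255},{"x":0,"y":0,"z":0,"roll":0,"grip":255},{"x":0,"y":0,"z":0,"roll":0,"grip":255},{"x":0,"y":0,"z":0,"roll":0,"grip":255},{"x":0,"y":0,"z":0,"roll":0,"grip":255},{"x":0,"y":0,"z":0,"roll":0,"grip":255},{"x":0,"y":0,"z":0,"roll":0,"grip":255},{"x":0,"y":0,"z":0,"roll":0,"grip":255}]'

```text
time_s: 34.43
tcp_pos: [0.4079, 0.34, 0.1637]
tool_rot: [[-0.072, -0.997, -0.006], [-0.997, 0.072, -0.019], [0.02, 0.005, -1.0]]
contact_force: [0.4, -0.0, 0.4]
opening: 0.0014
finger_force: 0.0
```

```bash
python3 -c "
from h import *
delta([.411,.3395,.117]); reds(); im,s=wsnap('w16'); d=np.array([.463,.3355,.126]); print(proj('wrist',d,s))
hsv=cv2.cvtColor(im,cv2.COLOR_BGR2HSV); m=cv2.inRange(hsv,(0,50,70),(10,200,255))|cv2.inRange(hsv,(170,50,70),(180,200,255))
N,L,st,ce=cv2.connectedComponentsWithStats(m)
for i in range(1,N):
    if st[i,4]>150: print('wred',ce[i],st[i],at('wrist',ce[i],.126,s))
"
```

```text
delta [-0.0007 -0.0034  0.0466] t 34.4333 [0.4079 0.34   0.1637] phi 1.4990766612727033 q7 2.259898469684054 open 0.0013622035097324433 ff 0.0
red [295.0536 125.0893] 56 [0.7822 0.0397] [0.7406 0.0318]
red [127.2712 125.9322] 59 [0.7849 0.5399] [0.7431 0.4849]
red [191.0703 194.5781] 128 [0.5746 0.3385] [0.5525 0.3026]
red [ 90.0659 212.3297] 91 [0.5254 0.6258] [0.508  0.5628]
red [341.8026 205.1842] 228 [ 0.5396 -0.095 ] [ 0.5209 -0.0902]
red [140.5747 236.7816] 87 [0.4542 0.4754] [0.4435 0.4266]
red [178.0791 230.0158] 253 [0.4724 0.3702] [0.46   0.3312]
34.4833 [0.4078 0.34   0.1637] phi 1.4992155795051076 F [-1.0627 -0.8438 -0.0694] open 0.0009757929971035914 2.259907410555089
[243.947  223.3046]
wred [174.4665 193.2178] [ 159  172   32   44 1134] [0.5105 0.3089 0.126 ]
wred [248.7839 210.6406] [ 217  191   66   37 1828] [0.4581 0.326  0.126 ]
```

Request:
move_arm --steps '[{"x":0.002,"y":0,"z":0.02,"roll":0,"grip":255},{"x":0,"y":0,"z":0.02,"roll":0,"grip":255},{"x":0,"y":0,"z":0.007,"roll":0,"grip":255},{"x":0,"y":-0.0105,"z":0,"roll":0,"grip":255},{"x":0,"y":-0.0105,"z":0,"roll":0,"grip":255},{"x":0,"y":-0.0105,"z":0,"roll":0,"grip":255},{"x":0,"y":-0.0105,"z":0,"roll":0,"grip":255},{"x":0,"y":-0.0105,"z":0,"roll":0,"grip":255},{"x":0,"y":-0.0105,"z":0,"roll":0,"grip":255},{"x":0,"y":-0.0105,"z":0,"roll":0,"grip":255}]'

```text
time_s: 35.37
tcp_pos: [0.4816, 0.3321, 0.1168]
tool_rot: [[-0.071, -0.997, -0.006], [-0.997, 0.071, -0.019], [0.019, 0.005, -1.0]]
contact_force: [-2.2, 0.0, 1.7]
opening: 0.0005
finger_force: 0.9
```

Request:
move_arm --steps '[{"x":0,"y":-0.008,"z":0,"roll":0,"grip":255},{"x":0,"y":-0.005,"z":0,"roll":0,"grip":255},{"x":0,"y":-0.003,"z":0,"roll":0,"grip":255},{"x":0,"y":0,"z":0,"roll":0,"grip":255},{"x":0,"y":0,"z":0,"roll":0,"grip":255},{"x":0,"y":0.02,"z":0,"roll":0,"grip":255},{"x":0,"y":0.03,"z":0,"roll":0,"grip":255},{"x":0,"y":0.02,"z":-0.02,"roll":0,"grip":255},{"x":0,"y":0.02,"z":-0.02,"roll":0,"grip":255},{"x":0,"y":0,"z":-0.02,"roll":0,"grip":0}]'

```text
time_s: 36.2
tcp_pos: [0.4026, 0.3395, 0.1775]
tool_rot: [[-0.067, -0.998, -0.008], [-0.998, 0.067, -0.02], [0.02, 0.006, -1.0]]
contact_force: [1.5, 0.8, -0.5]
opening: 0.0028
finger_force: 0.0
```

```bash
python3 -c "
from h import *
delta([.44,.24,.18]); t=reds(); cv2.imwrite('pics/t17.png',t); im,s=wsnap('w17')
hsv=cv2.cvtColor(im,cv2.COLOR_BGR2HSV); m=cv2.inRange(hsv,(0,50,70),(10,200,255))|cv2.inRange(hsv,(170,50,70),(180,200,255))
N,L,st,ce=cv2.connectedComponentsWithStats(m)
for i in range(1,N):
    if st[i,4]>150: print('wred',ce[i],st[i],at('wrist',ce[i],.126,s),at('wrist',ce[i],.016,s))
"
```

```text
delta [ 0.0968 -0.044  -0.0008] t 36.2 [0.4026 0.3395 0.1775] phi 1.503850297695911 q7 2.2620197341070742 open 0.002806988742785718 ff 0.0
red [295.     125.1053] 57 [0.7821 0.0398] [0.7406 0.032 ]
red [127.0169 126.0339] 59 [0.7846 0.5406] [0.7428 0.4856]
red [189.5052 197.4536] 97 [0.5662 0.3426] [0.5449 0.3063]
red [ 85.5714 214.7143] 91 [0.5186 0.638 ] [0.5019 0.5739]
red [341.8035 205.2227] 229 [ 0.5395 -0.095 ] [ 0.5208 -0.0902]
red [138.2179 239.2308] 78 [0.4473 0.4816] [0.4373 0.4322]
36.25 [0.406  0.3406 0.1821] phi 1.5028822898821002 F [2.4532 1.9849 2.963 ] open 0.005228253654305422 2.2635523784218523
wred [184.2116 190.712 ] [ 169  168   31   47 1125] [0.5108 0.3118 0.126 ] [0.5659 0.3309 0.016 ]
```

Request:
move_arm --steps '[{"x":0.04,"y":-0.012,"z":0,"roll":0,"grip":0},{"x":0.04,"y":-0.012,"z":0,"roll":0,"grip":0},{"x":0.04,"y":-0.012,"z":0,"roll":0,"grip":0},{"x":0,"y":0,"z":0,"roll":0.12,"grip":0},{"x":0,"y":0,"z":0,"roll":0.12,"grip":0},{"x":0,"y":0,"z":0,"roll":0.12,"grip":0},{"x":0,"y":0,"z":0,"roll":0.12,"grip":0},{"x":0,"y":0,"z":0,"roll":0.12,"grip":0},{"x":0,"y":0,"z":0,"roll":0.12,"grip":0},{"x":0,"y":0,"z":0,"roll":0.12,"grip":0}]'

```text
time_s: 37.13
tcp_pos: [0.4342, 0.2162, 0.1785]
tool_rot: [[-0.794, -0.608, -0.006], [-0.608, 0.794, -0.02], [0.017, -0.012, -1.0]]
contact_force: [-0.1, -0.1, -0.3]
opening: 0.0736
finger_force: 0.0
```

```bash
python3 -c "
from h import *
delta([.5395,-.095,.18])"
```

```text
delta [ 0.1055 -0.3111  0.0039] t 37.1333 [0.4342 0.2162 0.1785] phi 0.6535930606778362 q7 1.6537839179316103 open 0.0736124041555028 ff 0.0
```

Request:
move_arm --steps '[{"x":0.0117,"y":-0.0346,"z":0,"roll":0,"grip":0},{"x":0.0117,"y":-0.0346,"z":0,"roll":0,"grip":0},{"x":0.0117,"y":-0.0346,"z":0,"roll":0,"grip":0},{"x":0.0117,"y":-0.0346,"z":0,"roll":0,"grip":0},{"x":0.0117,"y":-0.0346,"z":0,"roll":0,"grip":0},{"x":0.0117,"y":-0.0346,"z":0,"roll":0,"grip":0},{"x":0.0117,"y":-0.0346,"z":0,"roll":0,"grip":0},{"x":0.0117,"y":-0.0346,"z":0,"roll":0,"grip":0},{"x":0.0117,"y":-0.0343,"z":0,"roll":0,"grip":0},{"x":0,"y":0,"z":0,"roll":0,"grip":0}]'

```text
time_s: 37.97
tcp_pos: [0.5423, -0.1021, 0.1841]
tool_rot: [[-0.795, -0.606, -0.005], [-0.606, 0.795, -0.023], [0.018, -0.015, -1.0]]
contact_force: [-1.2, -1.2, -0.2]
opening: 0.0868
finger_force: 0.0
```

```bash
cat >> h.py <<'E'
def wred(n,z=.016):
    im,s=wsnap(n); hsv=cv2.cvtColor(im,cv2.COLOR_BGR2HSV); m=cv2.inRange(hsv,(0,50,70),(10,200,255))|cv2.inRange(hsv,(170,50,70),(180,200,255))
    N,L,st,ce=cv2.connectedComponentsWithStats(m)
    for i in range(1,N):
        if st[i,4]>150: print('wred',ce[i],st[i],at('wrist',ce[i],z,s))
E
python3 -c "
from h import *
wred('w18'); delta([.539,-.0955,.04])"
```

```text
37.9667 [ 0.5423 -0.1021  0.1841] phi 0.6512723710793924 F [-1.1568 -1.1895 -0.1656] open 0.0867588704480452 2.34549406407539
wred [324.4504 190.5939] [ 304  171   41   40 1219] [ 0.5401 -0.0979  0.016 ]
delta [-0.0021  0.0058  0.1437] t 38.0167 [ 0.5418 -0.0984  0.1838] phi 0.6532308290177885 q7 2.341890251047454 open 0.08720658834232511 ff 0.0
```

Request:
move_arm --steps '[{"x":-0.002,"y":0.004,"z":0.035,"roll":0,"grip":0},{"x":0,"y":0,"z":0.035,"roll":0,"grip":0},{"x":0,"y":0,"z":0.035,"roll":0,"grip":0},{"x":0,"y":0,"z":0.035,"roll":0,"grip":0},{"x":0,"y":0,"z":0.02,"roll":0,"grip":0},{"x":0,"y":0,"z":0.014,"roll":0,"grip":0},{"x":0,"y":0,"z":0.005,"roll":0,"grip":0},{"x":0,"y":0,"z":0,"roll":0,"grip":0},{"x":0,"y":0,"z":0,"roll":0,"grip":255},{"x":0,"y":0,"z":0,"roll":0,"grip":255}]'

```text
time_s: 38.85
tcp_pos: [0.5408, -0.0928, 0.0065]
tool_rot: [[-0.79, -0.613, -0.004], [-0.613, 0.79, -0.019], [0.015, -0.013, -1.0]]
contact_force: [0.1, -0.3, 0.3]
opening: 0.0803
finger_force: 0.0
```

Request:
move_arm --steps '[{"x":0,"y":0,"z":0,"roll":0,"grip":255},{"x":0,"y":0,"z":0,"roll":0,"grip":255},{"x":0,"y":0,"z":0,"roll":0,"grip":255},{"x":0,"y":0,"z":0,"roll":0,"grip":255},{"x":0,"y":0,"z":0,"roll":0,"grip":255},{"x":0,"y":0,"z":0,"roll":0,"grip":255},{"x":0,"y":0,"z":0,"roll":0,"grip":255},{"x":0,"y":0,"z":-0.03,"roll":0,"grip":255},{"x":0,"y":0,"z":-0.04,"roll":0,"grip":255},{"x":0,"y":0,"z":-0.04,"roll":0,"grip":255}]'

```text
time_s: 39.68
tcp_pos: [0.5393, -0.0909, 0.1157]
tool_rot: [[-0.79, -0.613, -0.009], [-0.612, 0.79, -0.02], [0.019, -0.01, -1.0]]
contact_force: [0.9, 0.3, -0.3]
opening: 0.059
finger_force: 30.0
```

Request:
move_arm --steps '[{"x":0,"y":0,"z":-0.03,"roll":0,"grip":255},{"x":-0.0145,"y":0.0351,"z":-0.01,"roll":0,"grip":255},{"x":-0.0145,"y":0.0351,"z":-0.01,"roll":0,"grip":255},{"x":-0.0145,"y":0.0351,"z":-0.01,"roll":0,"grip":255},{"x":-0.0145,"y":0.0351,"z":0,"roll":0,"grip":255},{"x":-0.0145,"y":0.0351,"z":0,"roll":0,"grip":255},{"x":-0.0145,"y":0.0351,"z":0,"roll":0,"grip":255},{"x":-0.0145,"y":0.0351,"z":0,"roll":0,"grip":255},{"x":-0.0145,"y":0.0351,"z":0,"roll":0,"grip":255},{"x":-0.0145,"y":0.0351,"z":0,"roll":0,"grip":255}]'

```text
time_s: 40.52
tcp_pos: [0.4496, 0.2414, 0.1695]
tool_rot: [[-0.79, -0.613, -0.006], [-0.612, 0.79, -0.019], [0.016, -0.012, -1.0]]
contact_force: [1.3, 0.8, -0.3]
opening: 0.0589
finger_force: 30.0
```

Request:
move_arm --steps '[{"x":0,"y":0,"z":0,"roll":-0.12,"grip":255},{"x":0,"y":0,"z":0,"roll":-0.12,"grip":255},{"x":0,"y":0,"z":0,"roll":-0.12,"grip":255},{"x":0,"y":0,"z":0,"roll":-0.12,"grip":255},{"x":0,"y":0,"z":0,"roll":-0.12,"grip":255},{"x":0,"y":0,"z":0,"roll":-0.12,"grip":255},{"x":0,"y":0,"z":0,"roll":-0.12,"grip":255},{"x":0,"y":0,"z":0,"roll":0,"grip":255},{"x":0,"y":0,"z":0,"roll":0,"grip":255},{"x":0,"y":0,"z":0,"roll":0,"grip":255}]'

```text
time_s: 41.35
tcp_pos: [0.4505, 0.2398, 0.1694]
tool_rot: [[-0.075, -0.997, -0.006], [-0.997, 0.076, -0.019], [0.02, 0.004, -1.0]]
contact_force: [-0.5, -0.4, -0.6]
opening: 0.0593
finger_force: 30.0
```

```bash
python3 -c "
from h import *
delta([.462,.3355,.17]); reds()"
```

```text
delta [-0.0963 -0.0043 -0.0025] t 41.35 [0.4505 0.2398 0.1694] phi 1.4951364428829756 q7 2.469461705952491 open 0.05932996941627567 ff 29.995582401752472
red [295.1429 125.2222] 63 [0.7818 0.0394] [0.7403 0.0316]
red [127.0492 126.0164] 61 [0.7847 0.5405] [0.7429 0.4855]
red [193.1125 212.5125] 80 [0.5222 0.33  ] [0.5051 0.2948]
red [207.1452 232.2258] 62 [0.4654 0.2873] [0.4537 0.2562]
red [214.9358 233.0092] 109 [0.463  0.2651] [0.4515 0.2361]
```

Request:
move_arm --steps '[{"x":-0.0321,"y":-0.0014,"z":0,"roll":0,"grip":255},{"x":-0.0321,"y":-0.0014,"z":0,"roll":0,"grip":255},{"x":-0.0321,"y":-0.0014,"z":0,"roll":0,"grip":255},{"x":0,"y":0,"z":0.018,"roll":0,"grip":255},{"x":0,"y":0,"z":0.015,"roll":0,"grip":255},{"x":0,"y":0,"z":0.008,"roll":0,"grip":255},{"x":0,"y":0,"z":0,"roll":0,"grip":255},{"x":0,"y":0,"z":0,"roll":0,"grip":255},{"x":0,"y":0,"z":0,"roll":0,"grip":255},{"x":0,"y":0,"z":0,"roll":0,"grip":255}]'

```text
time_s: 42.23
tcp_pos: [0.4619, 0.3349, 0.1277]
tool_rot: [[-0.072, -0.997, -0.004], [-0.997, 0.072, -0.018], [0.018, 0.003, -1.0]]
contact_force: [-0.4, -0.6, -0.1]
opening: 0.0588
finger_force: 30.0
```

Down 10 mm, release, back off, then push.

Request:
move_arm --steps '[{"x":0,"y":0,"z":0.006,"roll":0,"grip":255},{"x":0,"y":0,"z":0.0045,"roll":0,"grip":255},{"x":0,"y":0,"z":0,"roll":0,"grip":255},{"x":0,"y":0,"z":0,"roll":0,"grip":60},{"x":0,"y":0,"z":0,"roll":0,"grip":60},{"x":0,"y":0,"z":0,"roll":0,"grip":60},{"x":0,"y":0,"z":-0.01,"roll":0,"grip":60},{"x":0,"y":0,"z":-0.02,"roll":0,"grip":60},{"x":0,"y":0,"z":-0.02,"roll":0,"grip":255},{"x":0,"y":0.02,"z":0,"roll":0,"grip":255}]'

```text
time_s: 43.07
tcp_pos: [0.4459, 0.3372, 0.1707]
tool_rot: [[-0.075, -0.997, 0.0], [-0.997, 0.075, -0.016], [0.016, -0.001, -1.0]]
contact_force: [1.1, 0.1, -0.5]
opening: 0.0597
finger_force: 0.0
```

Request:
move_arm --steps '[{"x":0,"y":0.02,"z":0,"roll":0,"grip":255},{"x":0,"y":0.014,"z":0,"roll":0,"grip":255},{"x":0,"y":0,"z":0,"roll":0,"grip":255},{"x":0,"y":0,"z":0,"roll":0,"grip":255},{"x":0,"y":0,"z":0,"roll":0,"grip":255},{"x":0,"y":0,"z":0,"roll":0,"grip":255},{"x":0,"y":0,"z":0,"roll":0,"grip":255},{"x":0,"y":0,"z":0,"roll":0,"grip":255},{"x":0,"y":0,"z":0,"roll":0,"grip":255},{"x":0,"y":0,"z":0,"roll":0,"grip":255}]'

```text
time_s: 43.9
tcp_pos: [0.4078, 0.3393, 0.1662]
tool_rot: [[-0.072, -0.997, -0.006], [-0.997, 0.072, -0.019], [0.02, 0.005, -1.0]]
contact_force: [0.0, -0.2, -0.0]
opening: 0.0014
finger_force: 0.0
```

```bash
python3 -c "
from h import *
delta([.408,.338,.117]); reds()"
```

```text
delta [ 0.0004 -0.0005  0.0492] t 43.9 [0.4078 0.3393 0.1662] phi 1.4990966969401471 q7 2.262593498362288 open 0.0014488912086288688 ff 0.0
red [294.9655 125.069 ] 58 [0.7823 0.0399] [0.7407 0.0321]
red [127.0169 126.0339] 59 [0.7846 0.5406] [0.7428 0.4856]
red [189.4388 197.4694] 98 [0.5661 0.3428] [0.5449 0.3064]
red [ 89.5393 212.0899] 89 [0.5261 0.6273] [0.5087 0.5642]
red [140.6098 236.1098] 82 [0.4561 0.4755] [0.4452 0.4266]
red [178.9127 230.5564] 275 [0.4709 0.3677] [0.4586 0.329 ]
```

Request:
move_arm --steps '[{"x":0.002,"y":0,"z":0.02,"roll":0,"grip":255},{"x":0,"y":0,"z":0.02,"roll":0,"grip":255},{"x":0,"y":0,"z":0.0092,"roll":0,"grip":255},{"x":0,"y":-0.0105,"z":0,"roll":0,"grip":255},{"x":0,"y":-0.0105,"z":0,"roll":0,"grip":255},{"x":0,"y":-0.0105,"z":0,"roll":0,"grip":255},{"x":0,"y":-0.0105,"z":0,"roll":0,"grip":255},{"x":0,"y":-0.0105,"z":0,"roll":0,"grip":255},{"x":0,"y":-0.0105,"z":0,"roll":0,"grip":255},{"x":0,"y":-0.0105,"z":0,"roll":0,"grip":255}]'

```text
time_s: 44.78
tcp_pos: [0.4816, 0.3314, 0.1171]
tool_rot: [[-0.071, -0.997, -0.006], [-0.997, 0.071, -0.019], [0.019, 0.005, -1.0]]
contact_force: [-1.1, 0.5, 0.6]
opening: 0.0002
finger_force: 0.6
```

Request:
move_arm --steps '[{"x":0,"y":-0.008,"z":0,"roll":0,"grip":255},{"x":0,"y":-0.005,"z":0,"roll":0,"grip":255},{"x":0,"y":-0.003,"z":0,"roll":0,"grip":255},{"x":0,"y":0,"z":0,"roll":0,"grip":255},{"x":0,"y":0,"z":0,"roll":0,"grip":255},{"x":0,"y":0.02,"z":0,"roll":0,"grip":255},{"x":0,"y":0.03,"z":0,"roll":0,"grip":255},{"x":0,"y":0.02,"z":-0.02,"roll":0,"grip":255},{"x":0,"y":0.02,"z":-0.02,"roll":0,"grip":255},{"x":0.01,"y":0,"z":-0.03,"roll":0,"grip":255}]'

```text
time_s: 45.62
tcp_pos: [0.4008, 0.3297, 0.1863]
tool_rot: [[-0.065, -0.998, -0.01], [-0.998, 0.065, -0.021], [0.021, 0.008, -1.0]]
contact_force: [1.1, 0.8, -0.1]
opening: 0.0005
finger_force: 0.0
```

```bash
python3 - <<'E'
from h import *
t=reds(); cv2.imwrite('pics/t20.png',t); g=plate(t,None,'top'); 
a=cv2.resize(t[115:275,145:465],None,fx=2.5,fy=2.5,interpolation=cv2.INTER_CUBIC)
cv2.imwrite('pics/t20c.png',a)
E
```

```text
red [295.     125.1053] 57 [0.7821 0.0398] [0.7406 0.032 ]
red [127.1897 126.    ] 58 [0.7847 0.5401] [0.7429 0.4851]
red [191.6212 191.197 ] 66 [0.5845 0.3375] [0.5615 0.3016]
red [ 88.5895 214.6421] 95 [0.5188 0.6294] [0.502 0.566]
red [187.4713 209.2989] 87 [0.5317 0.3466] [0.5137 0.3099]
red [140.7619 238.7381] 84 [0.4486 0.4745] [0.4385 0.4257]
wells (frame mm) [[-21.4, -38.5], [-22.7, 38.9], [-19.2, -0.4], [16.6, -39.6], [18.0, -0.5], [18.1, 38.5]] [12831. 12312. 12045. 12780. 13752. 14071.]
centre mm [-1.7639 -0.2692] yaw -0.0011387469372246685 pitch 0.03887819050081137
```

View pics/t20c.png

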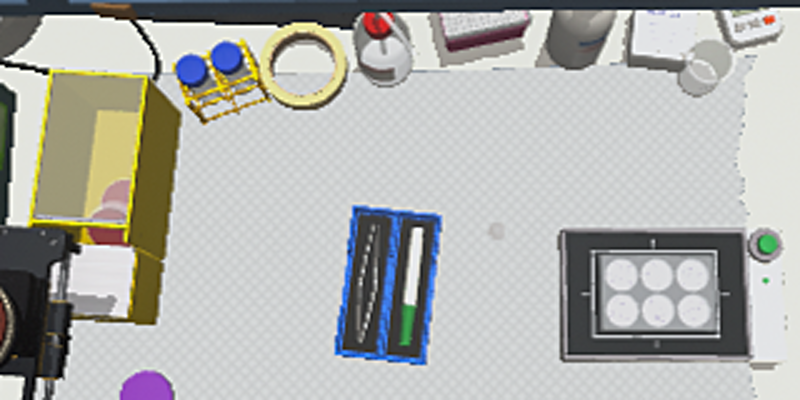

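```bash
python3 - <<'E'
from h import *
wred('w21',.05); im=cv2.imread('pics/w21.png'); s=ld('w21')
for z in(.02,.05,.08,.11): print(z,at('top',(187.47,209.3),z)[:2],proj('wrist',at('top',(187.47,209.3),z),s), at('top',(191.6,191.2),z)[:2],proj('wrist',at('top',(191.6,191.2),z),s))
cv2.imwrite('pics/w21c.png',cv2.resize(im[120:260,90:330],None,fx=3.3,fy=3.3,interpolation=cv2.INTER_CUBIC))
E
```

```text
45.6667 [0.4055 0.3288 0.1939] phi 1.5026240821879013 F [3.5309 0.4973 5.6497] open 0.0006631824394745501 2.2830875947334635
wred [192.6424 200.8808] [178 177  29  48 990] [0.547  0.3274 0.05  ]
0.02 [0.531  0.3453] [218.354  208.2494] [0.5836 0.3362] [175.1594 204.0041]
0.05 [0.5261 0.3353] [212.1243 206.4266] [0.5774 0.3264] [165.8095 201.8695]
0.08 [0.5212 0.3253] [204.5158 204.2005] [0.5711 0.3166] [154.3829 199.2609]
0.11 [0.5163 0.3153] [195.0137 201.4203] [0.5649 0.3069] [140.1016 196.0005]
```

View pics/w21c.png

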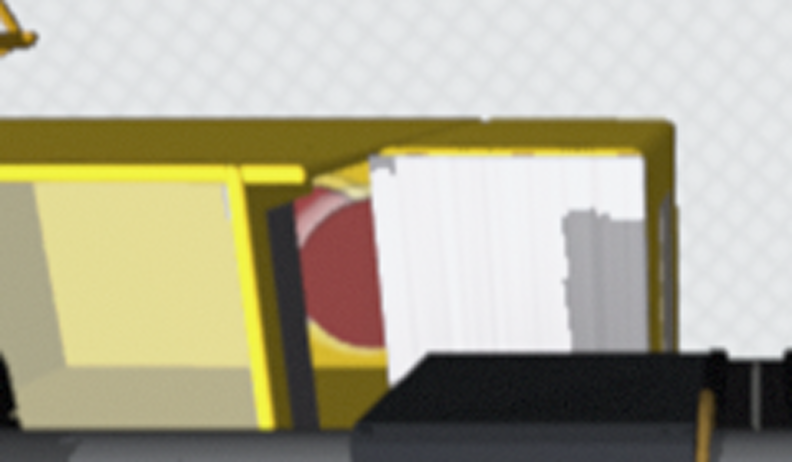

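Request:
move_arm --steps '[{"x":0.02,"y":0,"z":-0.01,"roll":0,"grip":255},{"x":0.02,"y":0,"z":-0.01,"roll":0,"grip":255},{"x":0,"y":0,"z":0,"roll":0,"grip":255},{"x":0,"y":0,"z":0,"roll":0,"grip":255},{"x":0,"y":0,"z":0,"roll":0,"grip":255},{"x":0,"y":0,"z":0,"roll":0,"grip":255},{"x":0,"y":0,"z":0,"roll":0,"grip":255},{"x":0,"y":0,"z":0,"roll":0,"grip":255},{"x":0,"y":0,"z":0,"roll":0,"grip":255},{"x":0,"y":0,"z":0,"roll":0,"grip":255}]'

```text
time_s: 46.55
tcp_pos: [0.4036, 0.2886, 0.2079]
tool_rot: [[-0.071, -0.997, -0.006], [-0.997, 0.071, -0.019], [0.02, 0.005, -1.0]]
contact_force: [0.1, 0.6, -0.0]
opening: 0.0002
finger_force: 0.0
```

```bash
python3 - <<'E'
from h import *
t=reds(); cv2.imwrite('pics/t22.png',t); plate(cv2.imread('pics/t22.png'),None,'top')
print(cv2.absdiff(t,cv2.imread('pics/t20.png'))[115:300,215:465].max())
E
```

```text
red [294.9655 125.1034] 58 [0.7822 0.0399] [0.7406 0.0321]
red [127.1    125.9667] 60 [0.7848 0.5404] [0.743  0.4854]
red [191.7077 191.1692] 65 [0.5846 0.3372] [0.5616 0.3014]
red [110.4184 212.7959] 98 [0.5236 0.5671] [0.5063 0.5097]
red [158.1395 236.4419] 86 [0.4547 0.4257] [0.444  0.3815]
wells (frame mm) [[-21.2, -39.4], [-21.0, 38.7], [-19.7, -0.4], [17.8, -39.5], [18.0, -0.5], [18.2, 38.6]] [14109. 14375. 12869. 14207. 14129. 14458.]
centre mm [-1.3142 -0.4179] yaw -0.003884659629897244 pitch 0.03904701852202416
7
```

```bash
python3 -c "
from rig import ctrl
print(ctrl.sign_off())"
```

```text
the job is handed in; nothing more can be done
None
```

I've handed the job in, but the sign-off gave no verdict. By my last measurements the plate is square in its frame within about 2 mm, the button was pressed with 20 N, the forceps and pen each lie in their own tray compartment, and all three dishes are in the bin with the flap shut. I read the button's full travel from the force, and the last dish's place low in the bin from one wrist picture.

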